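# Make up two job trays from bench stock

## Robot

A 7-joint arm with a two-finger parallel gripper is mounted at the origin on a cart in front of the work surface, level with it; the furniture and walls round the work are solid. World frame = base frame: x ahead of the robot, y to its left, z up, the work surface at z = 0. Lengths are in m, angles in degrees, forces in N, time in s.
With the tool pointing down it reaches from about 0.4 to 0.875 m from the base axis. Payload 19.3 kg.
Tool frame: the origin (TCP) lies between the finger pads, 19 mm behind the fingertips; this is the grasp point; z points along the fingers, y is the line along which they close (so a half turn about z gives the same grasp; the last joint's range is limited). The gripper opens to 85 mm and grips with 20 to 120 N. Pads are 22 mm wide; open, the fingers measure 114 mm over their backs; the gripper's body (76 mm by 85 mm) begins 54 mm behind the grasp point. The pads swing forward as they close: fully open they stand 13 mm farther back than shut.
Start: joints at [-73.465, 29.874, -2.08, 91.645, 1.215, 58.505, -6.463], TCP at [0.219, 0.585, 0.25] pointing down, gripper open.
Joint ranges: [-166.77, 166.77], [-17.47, 122.26], [-85.68, 81.53], [9.62, 139.38], [-72.42, 252.41], [9.2, 110.78], [-144.41, 144.41]. Speed limits (degrees/s): [108.29, 108.29, 136.94, 136.94, 172.46, 172.46, 172.46].

## Interface

Orientations are given as a 3x3 rotation matrix whose columns are the frame's x, y, z axes.
In Python, from station import bot gives the robot as it stands. The module is installed in compiled form; this text tells all that it offers.
- The arm moves only by the tool step_arm, never from a script. Its argument "targets" is a list of rows, each a list of 5 numbers: the shift along the tool's x, y, z in m, then the turn about the tool's z in rad, then the opening, from 0 (shut) to 1 (fully open). A call has exactly 10 rows; each row shifts and turns the commanded pose from where the row before left it, along the tool's axes as they then stand; what a row does not reach is not made up. A row lasts 1/12 s, in which the tool goes at most 41.7 mm and 7.16 degrees, less where a joint would pass 70% of its speed; a pose out of reach is approached as far as the arm can. A call with a gripper value outside its range is refused whole. The fingers move at their own pace and stop on an object; "newtons" is the grip in N (left out, the last holds). Time passes only in rows, so rows that do not move let the fingers close, or fill a call up. It gives the time, the measured TCP pose, the force, the opening and the grip force at its end, in the units of the state.
- bot.get_obs(): the state, without advancing time (a new reading comes with each control period).
- bot.camera(name): name is "side" or "top" or "wrist"; returns the picture (420x560x3 uint8, red, green, blue); there is no depth.
- bot.camera_model(name): a dict with "fx", "fy", "cx", "cy" (pixels), "R" (3x3) and "t" (3): a world point X has camera coordinates R X + t. Camera axes: x right, y down, z forward; pixel columns grow to the right and rows downward; lengths in m; the calibration is good to about 2 mm. A picture is of the moment at which its call begins: read the wrist's pose just before it. camera_model takes no time and is no camera call; for the wrist camera it gives the pose at the moment of the call.
- bot.sign_off(): hands the job in; it is judged then, once.
The state is a dict: "time": time; "joints": joint angles; "joint_velocities": joint speeds; "tau": joint torques, N m; "tool_pos": TCP position; "tool_rot": TCP orientation; "ft_force": force on the tool from outside, world axes, zero at the start; "wrist_torque": the same for the moment, N m; "finger_gap": finger opening in m; "gripper_force": force on a finger pad.
Only numpy, scipy, OpenCV 4.12 (cv2) and the standard library are available. Lean on these libraries where they do the work, as an engineer would, in place of code of your own. Each camera call takes 0.05 s, during which the arm holds its last target. There are 200 camera calls.

## Task

Make up the two job trays from the stock lying on the bench. Cutting job (the tray with the toggle clamp): swing the clamp up out of the way if it is not open already, lay the square-section wood block in the long nest and lock the clamp down on it, and lay the tape measure in the nest beside it. Door job (the tray with three nests): lay the sanding block in the wide nest and one wedge in each of the two narrow nests; everything lies flat on its nest floor, right way up.

Things in the scene. Friction and masses are not known exactly. Their poses are not given: they have to be found in the camera images.
- square_block: Wood off-cut of square section, 45 wide (its x) x 140 long (its y) x 45 mm high. Origin at the centre of its underside, z up. (A longer, thin strip only 20 mm high also lies on the bench: it is not wanted.)
- tape_measure: Yellow tape measure lying flat. Origin: underside, middle of its overall length (94 mm along its y). The case spans y = -28 to +47 mm, is 60 mm wide (x -30 to +31, nearly parallel-sided from y = -5 to +30) and 32 mm high; the thin steel hook is at the -y end. Grip it across x at y = +12 mm.
- sanding_block: Brown cork sanding block, 62 wide (its x) x 116 long (its y) x 34 mm high. Origin at the centre of its underside, z up.
- wedge_dark: Dark hardwood wedge, 40 wide (its x) x 120 mm long (its y). The top slopes: 4 mm high at the -y end, 17 in the middle, 30 at the +y end; the sides across x are upright and parallel. Centre of mass 15 mm from the middle towards +y, the place to grip. Origin at the centre of its underside.
- wedge_pale: Pale wood wedge, same shape, size and frame as wedge_dark. The two wedges are interchangeable: either may go in either narrow nest.
- cutting_tray: Fixed pine tray 306 (x) x 176 (y) x 20 mm, clamp at its -x end (near the robot). Origin: centre of underside. Nest floors at z = 8 mm; things lie with their length along tray x, either way round. Long nest (block): centre (42, -47) mm, 154 x 60. Tape nest: centre (42, 43), 108 x 76; the tape's origin goes there. Finger channel, as deep, x = 10 to 74 mm, across the whole tray.
- door_tray: Fixed pine tray, outside size and frame as cutting_tray, no clamp. Three nests centred on y = 0, floors at z = 8 mm; things lie with their length along tray y, either way round. Wide nest (sanding block): centre x = -92 mm, 78 (x) x 134 (y). Two narrow nests (wedges): centres x = 10 and x = 100 mm, each 56 x 136. Finger channel, nest-deep, y = -35 to 35 mm, along the whole tray.
- clamp_arm: Steel hold-down arm of the toggle clamp. Origin on its hinge: x = -62, y = -47, z = 66 mm in the cutting_tray frame. Shut, it lies level, reaching 53 mm towards tray +x, its sprung rubber tip pressing about 3 N on the block's top at x = -17 mm. It moves only with the handle; with that fully up it stands just past upright, its end 120 mm above the bench.
- clamp_handle (a joint): Angle h of the clamp handle: 0 = level, pointing to tray -x (arm shut, locked); 1.25 rad = fully up (arm open). Starts anywhere between and stays where left (friction, about 5 N at the grip). Arm angle = 1.3 h: with h under about 0.95 the arm is in the way of loading. Hinge along tray y, at x = -88, y = -47, z = 60 mm in the cutting_tray frame.
- clamp_grip (a point): On the axis of the handle's red round grip (16 mm thick), 62 mm from its hinge, 18 mm from its free end: in the cutting_tray frame x = -88 - 62 cos h, y = -47, z = 60 + 62 sin h mm. Pinch it from above (fingers closing along tray y), lead it along this arc, tool pointing down; it turns and slips a little, so lead past 1.25. Press the last bit down to the stop with shut fingers, some 8 N.
Mind the look-alikes: they are no part of the job. What is meant by the tape_measure is not blue or green, and is the larger of those in its own colour.

How it is judged:
By the outcome, as a careful person would: the job done as asked, in the order asked, and still so for the second after the job is handed in, with the robot touching nothing.
It also fails if it takes over 144 s, if anything falls off the work surface, if the arm or the gripper's body presses on something with over 40 N, if the wrist force passes 120 N, or if a joint passes its speed limit or range.

## Working session

There is one attempt and no reset: what is moved stays moved. The work goes in short steps, Python scripts to look and compute and a tool call to move; the robot and the scene stay as the last step left them, time stands still between calls to the robot, and variables do not carry over. Pictures are saved under pics/ and viewed, at most 14 in all, crops included, and the job is handed in when it is done.

Besides the shell and the picture viewer there is one more tool, called after ">>>" by a JSON object that holds its "api" and its "payload", one argument or row to a line. step_arm: Moves the arm, as the interface text tells. Its arguments: {"type":"object","properties":{"targets":{"type":"array"},"newtons":{"type":"number"}},"required":["targets"]}

```bash
mkdir -p pics
python3 - <<'E'
from station import bot
import cv2,numpy as np
o=bot.get_obs();print(o['time'],o['tool_pos'],np.round(o['tool_rot'],3).tolist(),o['finger_gap'])
for n in('top','side'):
    im=bot.camera(n);cv2.imwrite(f'pics/{n}0.png',im[:,:,::-1]); m=bot.camera_model(n)
    print(n,m['fx'],m['fy'],m['cx'],m['cy'],np.round(m['R'],4).tolist(),np.round(m['t'],4).tolist())
E
```

```text
0.0 [0.21940559 0.58487188 0.24939429] [[-0.936, 0.351, -0.0], [0.351, 0.936, -0.001], [-0.0, -0.001, -1.0]] 0.08549028005767562
top 536.6767284596069 536.6767284596069 285.77654235876696 217.49753540411018 [[-0.0118, -0.9999, -0.0031], [-0.9972, 0.012, -0.0739], [0.0739, 0.0023, -0.9973]] [-0.0498, 0.5008, 1.6672]
side 512.3830432605625 512.3830432605625 272.7071483093256 209.00121919820972 [[0.7532, -0.6576, 0.0126], [-0.5495, -0.6397, -0.5375], [0.3615, 0.3979, -0.8432]] [-0.4235, 0.2803, 1.6025]
```

View pics/top0.png

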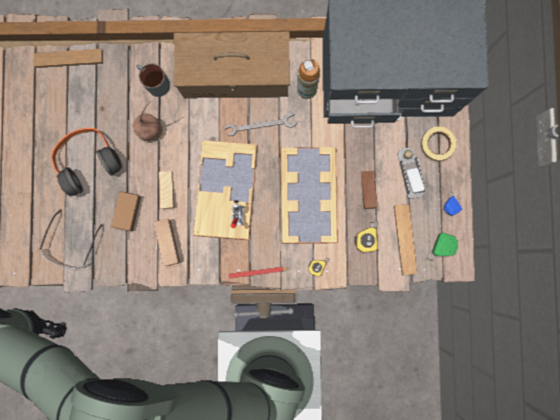

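View pics/side0.png

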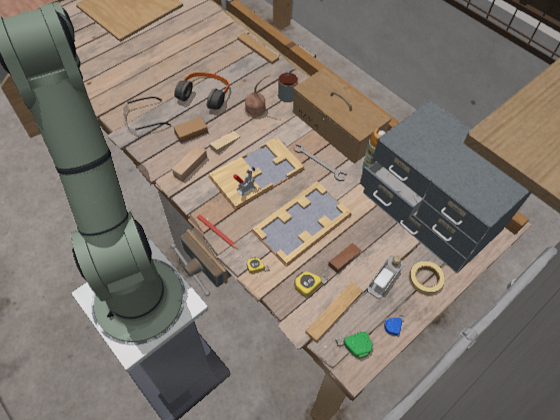

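The top view shows two trays: the clamp tray at (225,190) and the door tray at (310,195). Candidate stock:
- Cork block at (125,211).
- Pale wedge at (166,190).
- Square block at (167,242). The thin strip at (405,240) is longer, so it is not wanted.
- Dark wedge at (369,189).
- Yellow tapes at (367,240), the larger, and (317,267), the smaller. The blue one at (452,206) and the green one at (446,244) are excluded.

I'll confirm these in enlarged crops.

```bash
cat > h.py <<'E'
import cv2,numpy as np
from station import bot
def p2w(m,u,v,z):
    d=m['R'].T@np.array([(u-m['cx'])/m['fx'],(v-m['cy'])/m['fy'],1.]);c=-m['R'].T@m['t']
    return c+d*(z-c[2])/d[2]
def w2p(m,X):
    c=m['R']@np.asarray(X)+m['t'];return np.array([m['fx']*c[0]/c[2]+m['cx'],m['fy']*c[1]/c[2]+m['cy']])
def crop(im,x0,y0,x1,y1,s,name,step=20):
    c=cv2.resize(im[y0:y1,x0:x1,::-1],None,fx=s,fy=s,interpolation=cv2.INTER_CUBIC)
    for u in range(-(-x0//step)*step,x1,step):
        cv2.line(c,(int((u-x0)*s),0),(int((u-x0)*s),6),(0,0,255),1);cv2.putText(c,str(u),(int((u-x0)*s)+2,10),0,.35,(0,0,255))
    for v in range(-(-y0//step)*step,y1,step):
        cv2.line(c,(0,int((v-y0)*s)),(6,int((v-y0)*s)),(0,0,255),1);cv2.putText(c,str(v),(8,int((v-y0)*s)+4),0,.35,(0,0,255))
    cv2.imwrite('pics/'+name,c)
E
python3 - <<'E'
from h import *
a=cv2.imread('pics/top0.png')[:,:,::-1]
crop(a,100,130,260,250,5,'cA.png',10)
crop(a,270,135,430,255,5,'cB.png',10)
b=cv2.imread('pics/side0.png')[:,:,::-1]
crop(b,160,110,360,260,4,'cC.png',10)
E
```

```text
(no output)
```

View pics/cA.png

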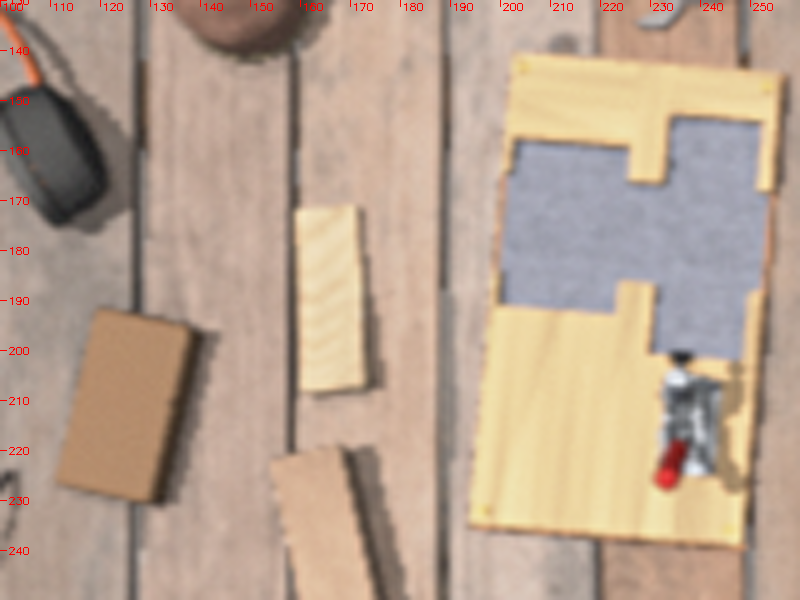

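View pics/cB.png

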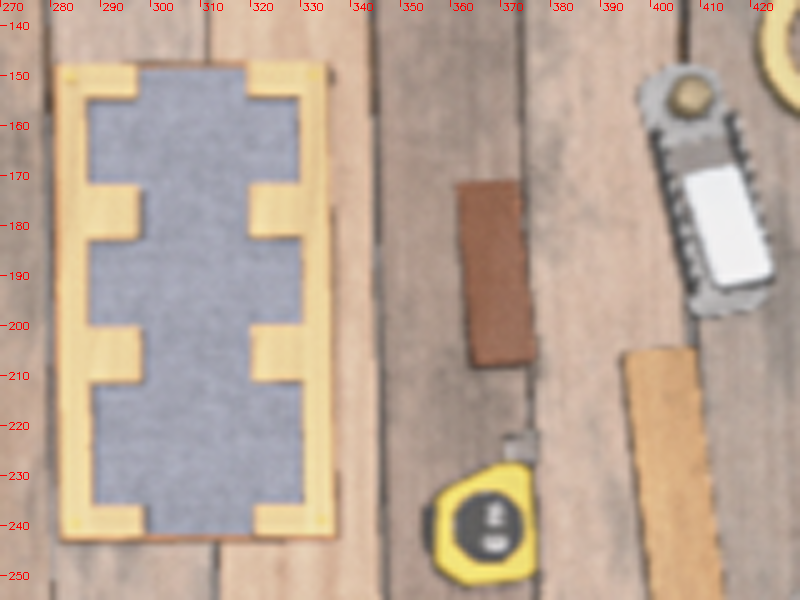

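View pics/cC.png

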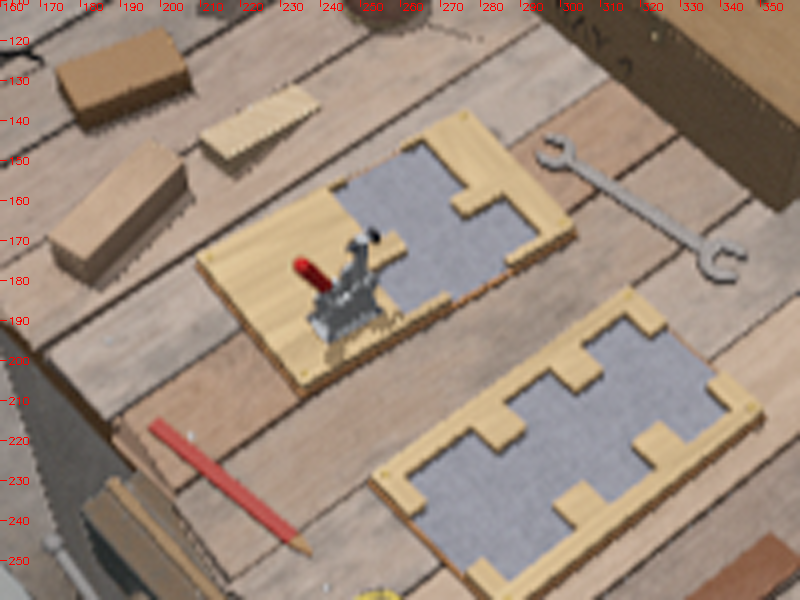

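```bash
cat > fit.py <<'E'
from h import *
from scipy.optimize import least_squares
m=bot.camera_model('top');ms=bot.camera_model('side')
A=lambda L:[(x/5+100,y/5+130) for x,y in L]
B=lambda L:[(x/5+270,y/5+135) for x,y in L]
def fit(pts,px,g,cam=m):
    f=lambda p:np.concatenate([w2p(cam,[p[0]+np.cos(p[2])*a-np.sin(p[2])*b,p[1]+np.sin(p[2])*a+np.cos(p[2])*b,c])-q for (a,b,c),q in zip(pts,px)])
    r=least_squares(f,g);return np.round(r.x,4),np.round(r.x[2]*57.2958,1),np.round(np.abs(r.fun).max(),2)
def rect(w,l,z):return [(w/2,l/2,z),(w/2,-l/2,z),(-w/2,-l/2,z),(-w/2,l/2,z)]
def pose(T,a,b,c):return [T[0]+np.cos(T[2])*a-np.sin(T[2])*b,T[1]+np.sin(T[2])*a+np.cos(T[2])*b,c]
E
python3 - <<'E'
from fit import *
# tray: (x+,y+) is top-left in image
ct=fit(rect(.306,.176,.02),A([(513,55),(782,73),(743,546),(470,526)]),[.6,.1,0]);print('cut',ct)
dt=fit(rect(.306,.176,.02),B([(55,65),(327,63),(337,537),(62,539)]),[.6,-.1,0]);print('door',dt)
print('cork',fit([(-.031,.058,.034),(.031,.058,.034),(.031,-.058,.034),(-.031,-.058,.034)],A([(97,310),(193,328),(153,503),(55,485)]),[.5,.5,0]))
# wedges: +y (thick) toward world -x: yaw ~ +90deg -> y axis=(-1,0), x axis=(0,1)
w=[(.02,-.06,.004),(-.02,-.06,.004),(-.02,.06,.03),(.02,.06,.03)]
print('pale',fit(w,A([(296,208),(357,206),(367,381),(302,390)]),[.6,.3,1.57]))
print('dark',fit(w,B([(457,182),(522,180),(533,356),(472,362)]),[.6,-.3,1.57]))
im=cv2.imread('pics/top0.png')[:,:,::-1];side=cv2.imread('pics/side0.png')[:,:,::-1]
for nm,I,M in(('top',im,m),('side',side,ms)):
    I=I.astype(int);k=(I[...,0]>140)&(I[...,1]<70)&(I[...,2]<70)
    n,l,s,c=cv2.connectedComponentsWithStats(k.astype(np.uint8))
    for i in range(1,n):
        if s[i,4]>5:print(nm,'red',s[i],c[i])
    for h in np.arange(0.1,1.3,.1):print(round(h,1),w2p(M,pose(ct[0],-.088-.062*np.cos(h),-.047,.06+.062*np.sin(h))).round(1),end=' ')
hs=cv2.cvtColor(im,cv2.COLOR_RGB2HSV);k=((hs[...,0]>20)&(hs[...,0]<33)&(hs[...,1]>160)).astype(np.uint8);k[:,:345]=0;k[:,385:]=0
print(k.sum(),cv2.minAreaRect(cv2.findNonZero(k)))
crop1=im[212:272,145:190];
c=np.hstack([cv2.resize(im[212:272,145:195],(375,450),interpolation=2),cv2.resize(side[235:295,290:360],(420,450),interpolation=2)]);cv2.imwrite('pics/cD.png',c[:,:,::-1])
E
```

```text
cut (array([ 0.5903,  0.1334, -0.0879]), np.float64(-5.0), np.float64(1.18))
door (array([ 0.5706, -0.1298,  0.0009]), np.float64(0.0), np.float64(1.11))
cork (array([ 0.5246,  0.4454, -1.7847]), np.float64(-102.3), np.float64(0.86))
pale (array([0.5949, 0.3211, 1.6666]), np.float64(95.5), np.float64(0.87))
dark (array([ 0.5879, -0.3199,  1.5876]), np.float64(91.0), np.float64(0.97))
top red [232 223   3   4  11] [233.09090909 224.63636364]
0.1 [234.9 237.6] 0.2 [234.7 237.3] 0.3 [234.6 236.7] 0.4 [234.4 235.9] 0.5 [234.3 234.9] 0.6 [234.2 233.8] 0.7 [234.2 232.4] 0.8 [234.2 231. ] 0.9 [234.1 229.3] 1.0 [234.2 227.6] 1.1 [234.2 225.7] 1.2 [234.3 223.7] side red [234 175   3   3   8] [234.875 175.875]
0.1 [226.  191.6] 0.2 [226.1 190.4] 0.3 [226.4 189.2] 0.4 [226.8 187.9] 0.5 [227.4 186.6] 0.6 [228.1 185.3] 0.7 [228.9 183.9] 0.8 [229.9 182.5] 0.9 [231.  181.1] 1.0 [232.2 179.8] 1.1 [233.5 178.5] 1.2 [234.8 177.2] Traceback (most recent call last):
  File "<stdin>", line 18, in <module>
cv2.error: OpenCV(4.12.0) /io/opencv/modules/imgproc/src/convhull.cpp:143: error: (-215:Assertion failed) total >= 0 && (depth == CV_32F || depth == CV_32S) in function 'convexHull'
```

Run:
```python
from fit import *
im=cv2.imread('pics/top0.png')[:,:,::-1];side=cv2.imread('pics/side0.png')[:,:,::-1]
ct=[.5903,.1334,-.0879]
for nm,I,M in(('top',im,m),('side',side,ms)):
    hs=cv2.cvtColor(I,cv2.COLOR_RGB2HSV);k=((hs[...,0]<8)|(hs[...,0]>172))&(hs[...,1]>170)&(hs[...,2]>60)
    u0,v0=w2p(M,pose(ct,-.12,-.047,.11)).astype(int);kk=np.zeros_like(k);kk[v0-18:v0+18,u0-18:u0+18]=k[v0-18:v0+18,u0-18:u0+18]
    ys,xs=np.nonzero(kk);print(nm,len(xs),xs.mean(),ys.mean(),xs.min(),xs.max(),ys.min(),ys.max())
    for h in(.9,1.,1.1,1.2,1.25):print(h,[w2p(M,pose(ct,-.088-r*np.cos(h),-.047,.06+r*np.sin(h))).round(1).tolist() for r in(.04,.06,.08)])
hs=cv2.cvtColor(np.ascontiguousarray(im),cv2.COLOR_RGB2HSV);print('tape px',hs[240,358],hs[248,367],im[248,367],im[248,367])
k=((hs[...,0]>20)&(hs[...,0]<35)&(hs[...,1]>140)).astype(np.uint8);k[:,:345]=0;k[:,385:]=0
if k.sum():
  pts=np.argwhere(k)[:,::-1].astype(np.int32);print(k.sum(),cv2.minAreaRect(pts),cv2.boundingRect(pts))
c=np.hstack([cv2.resize(im[212:272,145:195],(375,450),interpolation=2),cv2.resize(side[235:295,290:360],(420,450),interpolation=2)]);cv2.imwrite('pics/cD.png',c[:,:,::-1])
```

```text
top 23 233.95652173913044 222.7826086956522 232 236 219 226
0.9 [[235.1, 225.1], [234.2, 228.9], [233.4, 232.9]]
1.0 [[235.1, 224.0], [234.3, 227.2], [233.4, 230.6]]
1.1 [[235.1, 222.8], [234.3, 225.4], [233.4, 228.2]]
1.2 [[235.2, 221.5], [234.4, 223.5], [233.5, 225.6]]
1.25 [[235.2, 220.9], [234.4, 222.6], [233.6, 224.3]]
side 31 237.48387096774192 178.2258064516129 234 242 175 182
0.9 [[234.6, 182.2], [231.3, 181.2], [227.9, 180.2]]
1.0 [[235.4, 181.3], [232.5, 179.9], [229.5, 178.5]]
1.1 [[236.2, 180.5], [233.7, 178.7], [231.2, 176.8]]
1.2 [[237.1, 179.7], [235.0, 177.5], [232.9, 175.2]]
1.25 [[237.5, 179.3], [235.7, 176.9], [233.9, 174.4]]
tape px [ 26 134 239] [ 25 134 241] [241 220 114] [241 220 114]
32 ((366.1689758300781, 239.527587890625), (22.339237213134766, 19.349597930908203), 85.2363510131836) (357, 228, 20, 24)
```

View pics/cD.png

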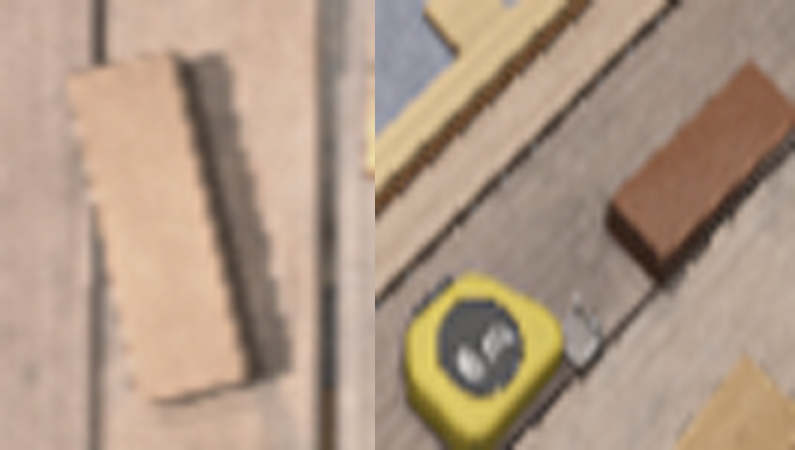

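The crops show:
- **Clamp:** the red handle at h≈1.2 and the arm upright, so it is open already.
- **Square block:** top corners at crop (68,75), (178,52), (247,378) and (152,400). It is short, with a clearly high side shadow.
- **Dark wedge:** tall end face towards the robot.
- **Big yellow tape:** hook pointing to +x.

```bash
cat > go.py <<'E'
# python3 go.py x y z ydir_deg  -> remaining move; shifts are in tool axes AFTER the turn
import sys;from h import *
def go(x,y,z,yd):
    o=bot.get_obs();R=np.array(o['tool_rot']);p=np.array(o['tool_pos'])
    a=np.arctan2(R[1,1],R[0,1]);d=np.radians(yd)-a;d=(d+np.pi/2)%np.pi-np.pi/2
    yv=np.array([np.cos(a+d),np.sin(a+d)]);xv=np.array([-yv[1],yv[0]])
    e=np.array([x,y])-p[:2]
    print('t',round(o['time'],2),'p',p.round(4),'yd',round(np.degrees(a),1),'gap',round(o['finger_gap'],4),'F',np.round(o['ft_force'],1),'j7',round(o['joints'][6],1))
    print('turn',round(-d,3),'dx',round(xv@e,4),'dy',round(yv@e,4),'dz',round(p[2]-z,4),'(x-axis if unturned:',np.round(R[:2,0]@e,4),np.round(R[:2,1]@e,4),')')
if __name__=='__main__': go(*map(float,sys.argv[1:]))
E
python3 - <<'E'
from fit import *
from go import go
D=lambda L:[(x/7.5+145,y/7.5+212) for x,y in L]
b=fit([(-.0225,-.07,.045),(.0225,-.07,.045),(.0225,.07,.045),(-.0225,.07,.045)][::1],D([(178,52),(68,75),(152,400),(247,378)]),[.45,.32,1.4]);print('block',b)
for z in(.02,.03): c=p2w(m,367,239.8,z);print('tape case centre',c)
ct=[.5903,.1334,-.0879];dt=[.5706,-.1298,.0009]
print('nests',np.round([pose(ct,.042,-.047,0),pose(ct,.042,.043,0),pose(dt,-.092,0,0),pose(dt,.01,0,0),pose(dt,.1,0,0),pose(ct,-.088-.062*np.cos(1.2),-.047,.06+.062*np.sin(1.2))],4).tolist())
go(b[0][0],b[0][1],.15,np.degrees(b[0][2]))
E
```

```text
block (array([0.4266, 0.3128, 1.803 ]), np.float64(103.3), np.float64(0.82))
tape case centre [ 0.42707124 -0.30890689  0.02      ]
tape case centre [ 0.42676443 -0.30742227  0.03      ]
nests [[0.628, 0.0829, 0.0], [0.6359, 0.1725, 0.0], [0.4786, -0.1299, 0.0], [0.5806, -0.1298, 0.0], [0.6706, -0.1297, 0.0], [0.4761, 0.0963, 0.1178]]
t 0.1 p [0.2194 0.5849 0.2495] yd 69.4 gap 0.0857 F [ 0.2 -0.2 -0.2] j7 -6.5
turn -0.591 dx -0.139 dy -0.3125 dz 0.0995 (x-axis if unturned: -0.2895 -0.1821 )
```

>>> {"api": "step_arm", "payload": {
  "targets": [
    [0,0,0.01,-0.118,1],
    [0,0,0.01,-0.118,1],
    [0,0,0.01,-0.118,1],
    [0,0,0.01,-0.118,1],
    [0,0,0.01,-0.118,1],
    [-0.0139,-0.0312,0,0,1],
    [-0.0139,-0.0312,0,0,1],
    [-0.0139,-0.0312,0,0,1],
    [-0.0139,-0.0312,0,0,1],
    [-0.0139,-0.0312,0,0,1]
  ],
  "newtons": 40
}}

```text
time: 0.93
tool_pos: [0.3236, 0.4477, 0.1998]
tool_rot: [[-0.973, -0.229, -0.0], [-0.229, 0.973, -0.0], [0.0, -0.0, -1.0]]
ft_force: [1.1, 0.7, -0.1]
finger_gap: 0.0853
gripper_force: 0.0
```

>>> {"api": "step_arm", "payload": {
  "targets": [
    [-0.0139,-0.0312,0.01,0,1],
    [-0.0139,-0.0312,0.01,0,1],
    [-0.0139,-0.0312,0.01,0,1],
    [-0.0139,-0.0312,0.01,0,1],
    [-0.0139,-0.0312,0.01,0,1],
    [0,0,0,0,1],
    [0,0,0,0,1],
    [0,0,0,0,1],
    [0,0,0,0,1],
    [0,0,0,0,1]
  ]
}}

```text
time: 1.77
tool_pos: [0.4256, 0.3144, 0.1502]
tool_rot: [[-0.973, -0.231, 0.0], [-0.231, 0.973, 0.001], [-0.0, 0.0, -1.0]]
ft_force: [-0.2, 0.3, -0.0]
finger_gap: 0.0853
gripper_force: 0.0
```

```bash
python3 go.py .4266 .3128 .03 103.3
python3 - <<'E'
from h import *
m=bot.camera_model('wrist');im=bot.camera('wrist');cv2.imwrite('pics/w1.png',im[:,:,::-1])
T=np.array([.4266,.3128]);a=1.803
for x,y in((.0225,.07),(.0225,-.07),(-.0225,-.07),(-.0225,.07)):
  print(w2p(m,[T[0]+np.cos(a)*x-np.sin(a)*y,T[1]+np.sin(a)*x+np.cos(a)*y,.045]).round(1))
E
```

```text
t 1.77 p [0.4256 0.3144 0.1502] yd 103.4 gap 0.0853 F [-0.2  0.3 -0. ] j7 54.5
turn 0.001 dx -0.0006 dy -0.0018 dz 0.1202 (x-axis if unturned: -0.0005 -0.0018 )
[310.8 110.8]
[305.9 309.1]
[244.7 309.1]
[239.6 110.7]
```

View pics/w1.png

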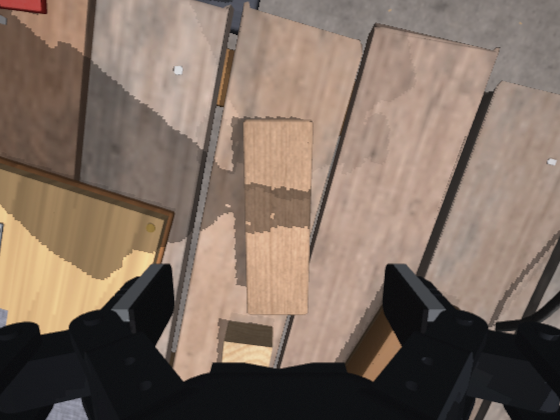

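The wrist view shows the block's top at (245,120), (311,121), (308,313) and (248,314). That is about 5 mm along its length from the estimate, so I'll refit. The pale wedge's end is visible at (245,350).

Run:
```python
from fit import *
from go import go
w=bot.camera_model('wrist')
q=[(.0225,.07,.045),(.0225,-.07,.045),(-.0225,-.07,.045),(-.0225,.07,.045)]
b=fit(q,[(311,121),(308,313),(248,314),(245,120)],[.4266,.3128,1.803],w);print(b)
go(b[0][0],b[0][1],.03,np.degrees(b[0][2]))
```

```text
(array([0.4312, 0.3157, 1.8041]), np.float64(103.4), np.float64(2.44))
t 1.82 p [0.4257 0.3143 0.1502] yd 103.3 gap 0.0855 F [ 0.2 -0.5  0.2] j7 54.5
turn -0.001 dx -0.0057 dy 0.0001 dz 0.1202 (x-axis if unturned: -0.0057 0.0001 )
```

>>> {"api": "step_arm", "payload": {
  "targets": [
    [-0.004,0,0.02,0,1],
    [0,0,0.02,0,1],
    [0,0,0.02,0,1],
    [0,0,0.02,0,1],
    [0,0,0.02,0,1],
    [0,0,0.02,0,1],
    [0,0,0,0,1],
    [0,0,0,0,0.3],
    [0,0,0,0,0.3],
    [0,0,0,0,0.3]
  ]
}}

```text
time: 2.65
tool_pos: [0.4306, 0.3148, 0.0313]
tool_rot: [[-0.973, -0.229, 0.001], [-0.229, 0.973, 0.001], [-0.002, 0.001, -1.0]]
ft_force: [0.4, -0.3, 0.5]
finger_gap: 0.0516
gripper_force: 0.0
```

>>> {"api": "step_arm", "payload": {
  "targets": [
    [0,0,0,0,0.3],
    [0,0,0,0,0.3],
    [0,0,0,0,0.3],
    [0,0,0,0,0.3],
    [0,0,-0.015,0,0.3],
    [0,0,-0.025,0,0.3],
    [0,0,-0.025,0,0.3],
    [0,0,-0.025,0,0.3],
    [0,0,-0.025,0,0.3],
    [0,0,-0.025,0,0.3]
  ]
}}

```text
time: 3.48
tool_pos: [0.4301, 0.3142, 0.1721]
tool_rot: [[-0.973, -0.229, 0.001], [-0.229, 0.973, 0.001], [-0.001, 0.0, -1.0]]
ft_force: [0.1, 1.1, -2.0]
finger_gap: 0.0446
gripper_force: 41.8
```

```bash
python3 go.py .628 .0829 .13 85
```

```text
t 3.48 p [0.4301 0.3142 0.1721] yd 103.2 gap 0.0446 F [ 0.1  1.1 -2. ] j7 55.1
turn 0.319 dx -0.2173 dy -0.2131 dz 0.0421 (x-axis if unturned: -0.1397 -0.2705 )
```

>>> {"api": "step_arm", "payload": {
  "targets": [
    [0,0,0,0.106,0.3],
    [0,0,0,0.106,0.3],
    [0,0,0,0.106,0.3],
    [-0.0272,-0.0266,0,0,0.3],
    [-0.0272,-0.0266,0,0,0.3],
    [-0.0272,-0.0266,0,0,0.3],
    [-0.0272,-0.0266,0,0,0.3],
    [-0.0272,-0.0266,0,0,0.3],
    [-0.0272,-0.0266,0,0,0.3],
    [-0.0272,-0.0266,0,0,0.3]
  ]
}}

```text
time: 4.32
tool_pos: [0.6047, 0.1105, 0.171]
tool_rot: [[-0.996, 0.087, 0.001], [0.087, 0.996, 0.0], [-0.001, 0.0, -1.0]]
ft_force: [1.0, 1.1, -2.1]
finger_gap: 0.0445
gripper_force: 42.0
```

>>> {"api": "step_arm", "payload": {
  "targets": [
    [-0.0272,-0.0266,0,0,0.3],
    [0,0,0.01,0,0.3],
    [0,0,0.01,0,0.3],
    [0,0,0.01,0,0.3],
    [0,0,0.01,0,0.3],
    [0,0,0,0,0.3],
    [0,0,0,0,0.3],
    [0,0,0,0,0.3],
    [0,0,0,0,0.3],
    [0,0,0,0,0.3]
  ]
}}

```text
time: 5.15
tool_pos: [0.6287, 0.0836, 0.1305]
tool_rot: [[-0.996, 0.086, 0.001], [0.086, 0.996, 0.0], [-0.001, 0.0, -1.0]]
ft_force: [0.2, 0.5, -2.8]
finger_gap: 0.0446
gripper_force: 41.9
```

```bash
python3 go.py .628 .0829 .04 85
python3 - <<'E'
from fit import *
w=bot.camera_model('wrist');im=bot.camera('wrist').copy()
ct=[.5903,.1334,-.0879]
P=lambda a,b,z:tuple(w2p(w,pose(ct,a,b,z)).astype(int).tolist())
for cx,cy,l,wd in((.042,-.047,.154,.06),(.042,.043,.108,.076)):
  q=np.array([P(cx+s*l/2,cy+t*wd/2,.02) for s,t in((1,1),(1,-1),(-1,-1),(-1,1))]);cv2.polylines(im,[q],True,(255,0,0));print(q.tolist())
q=np.array([P(s*.153,t*.088,.02) for s,t in((1,1),(1,-1),(-1,-1),(-1,1))]);cv2.polylines(im,[q],True,(0,0,255));print(q.tolist())
cv2.imwrite('pics/w2.png',im[:,:,::-1])
E
```

```text
t 5.15 p [0.6287 0.0836 0.1305] yd 85.0 gap 0.0446 F [ 0.2  0.5 -2.8] j7 70.2
turn 0.001 dx 0.0006 dy -0.0008 dz 0.0905 (x-axis if unturned: 0.0006 -0.0008 )
[[316, 312], [236, 312], [229, 97], [323, 97]]
[[450, 284], [347, 284], [355, 134], [471, 134]]
[[449, 351], [223, 350], [202, -126], [521, -126]]
```

View pics/w2.png

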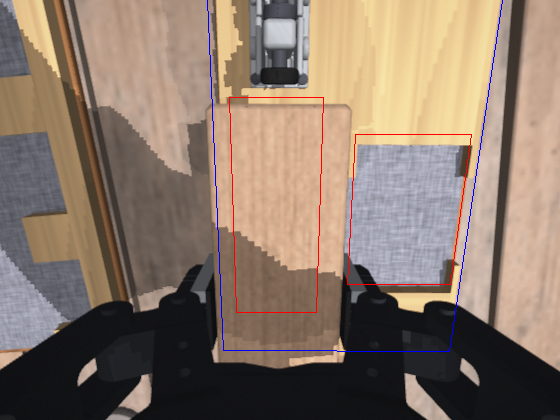

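The tape nest shows up about 10 px lower than predicted, so the tray is roughly 5 mm further in +x. This is the same bias the top view gave for the block. I'll correct for it and lower the block.

>>> {"api": "step_arm", "payload": {
  "targets": [
    [-0.004,0,0.015,0,0.3],
    [0,0,0.015,0,0.3],
    [0,0,0.015,0,0.3],
    [0,0,0.015,0,0.3],
    [0,0,0.01,0,0.3],
    [0,0,0.01,0,0.3],
    [0,0,0.005,0,0.3],
    [0,0,0.004,0,0.3],
    [0,0,0,0,0.3],
    [0,0,0,0,0.3]
  ]
}}

```text
time: 6.03
tool_pos: [0.6327, 0.0831, 0.0414]
tool_rot: [[-0.996, 0.087, 0.0], [0.087, 0.996, 0.0], [-0.0, 0.0, -1.0]]
ft_force: [-0.4, -0.5, -1.2]
finger_gap: 0.0449
gripper_force: 42.0
```

```bash
python3 go.py .633 .0829 .04 85
```

```text
t 6.03 p [0.6327 0.0831 0.0414] yd 85.0 gap 0.0449 F [-0.4 -0.5 -1.2] j7 69.8
turn 0.0 dx -0.0003 dy -0.0001 dz 0.0014 (x-axis if unturned: -0.0003 -0.0001 )
```

Lower 1.5 mm more, open, rise, and look.

>>> {"api": "step_arm", "payload": {
  "targets": [
    [0,0,0.0015,0,0.3],
    [0,0,0,0,0.3],
    [0,0,0,0,0.72],
    [0,0,0,0,0.72],
    [0,0,0,0,0.72],
    [0,0,0,0,0.72],
    [0,0,-0.02,0,0.72],
    [0,0,-0.03,0,0.72],
    [0,0,-0.03,0,0.72],
    [0,0,-0.03,0,0.72]
  ]
}}

```text
time: 6.87
tool_pos: [0.6322, 0.083, 0.1508]
tool_rot: [[-0.996, 0.087, -0.0], [0.087, 0.996, -0.0], [0.0, -0.0, -1.0]]
ft_force: [0.6, 0.0, 0.6]
finger_gap: 0.0615
gripper_force: 0.0
```

>>> {"api": "step_arm", "payload": {
  "targets": [
    [0,0,-0.03,0,0.72],
    [0.02,0,-0.02,0,0.72],
    [0.02,0,0,0,0.72],
    [0,0,0,0,0.72],
    [0,0,0,0,0.72],
    [0,0,0,0,0.72],
    [0,0,0,0,0.72],
    [0,0,0,0,0.72],
    [0,0,0,0,0.72],
    [0,0,0,0,0.72]
  ]
}}

```text
time: 7.7
tool_pos: [0.5927, 0.0864, 0.1991]
tool_rot: [[-0.996, 0.087, -0.0], [0.087, 0.996, -0.0], [0.0, -0.0, -1.0]]
ft_force: [-0.2, 0.3, 0.2]
finger_gap: 0.0619
gripper_force: 0.0
```

Run:
```python
from fit import *
from go import go
w=bot.camera_model('wrist');im=bot.camera('wrist').copy()
ct=[.5955,.1330,-.0879]
P=lambda a,b,z:tuple(w2p(w,pose(ct,a,b,z)).astype(int).tolist())
for cx,cy,l,wd,z in((.042,-.047,.154,.06,.02),(.042,.043,.108,.076,.02),(.042,-.047,.14,.045,.053)):
  q=np.array([P(cx+s*l/2,cy+t*wd/2,z) for s,t in((1,1),(1,-1),(-1,-1),(-1,1))]);cv2.polylines(im,[q],True,(255,0,0));print(q.tolist())
for h in (.9,1.1,1.2,1.25):
  g=P(-.088-.062*np.cos(h),-.047,.06+.062*np.sin(h));print(h,g)
  if h>1:cv2.circle(im,g,2,(0,255,0),-1)
cv2.imwrite('pics/w3.png',im[:,:,::-1]); g=pose(ct,-.088-.062*np.cos(1.2),-.047,.06+.062*np.sin(1.2));print(g);go(*g,85)
```

```text
[[308, 312], [246, 312], [242, 152], [312, 152]]
[[411, 291], [331, 291], [336, 179], [423, 179]]
[[302, 325], [251, 325], [248, 165], [306, 166]]
0.9 (277, 0)
1.1 (277, 17)
1.2 (277, 27)
1.25 (277, 33)
[np.float64(0.48133431598715465), np.float64(0.09587893200003088), np.float64(0.11778642332996803)]
t 7.75 p [0.5927 0.0864 0.1992] yd 85.0 gap 0.0616 F [ 0.1 -0.4 -0.7] j7 69.4
turn 0.0 dx 0.1118 dy -0.0003 dz 0.0815 (x-axis if unturned: 0.1118 -0.0003 )
```

View pics/w3.png

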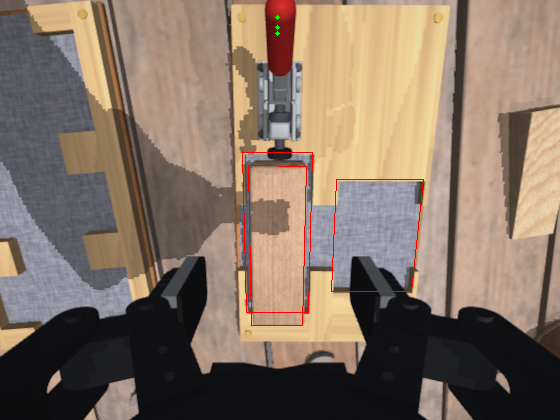

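The block lies in the nest (top at (250,165)–(303,325)), and the tape nest matches the refit. The handle stands up, with its red end at (280,10). Next, pinch the handle.

>>> {"api": "step_arm", "payload": {
  "targets": [
    [0.028,0,0,0,0.5],
    [0.028,0,0,0,0.5],
    [0.028,0,0,0,0.5],
    [0.028,0,0,0,0.5],
    [0,0,0,0,0.5],
    [0,0,0.02,0,0.5],
    [0,0,0.02,0,0.5],
    [0,0,0.02,0,0.5],
    [0,0,0.02,0,0.5],
    [0,0,0,0,0.5]
  ]
}}

```text
time: 8.58
tool_pos: [0.4797, 0.0959, 0.1167]
tool_rot: [[-0.996, 0.086, -0.004], [0.086, 0.996, -0.001], [0.004, -0.002, -1.0]]
ft_force: [-1.3, -0.6, -0.5]
finger_gap: 0.0428
gripper_force: 0.0
```

>>> {"api": "step_arm", "payload": {
  "targets": [
    [0,0,0,0,0],
    [0,0,0,0,0],
    [0,0,0,0,0],
    [0,0,0,0,0],
    [0,0,0,0,0],
    [0,0,0,0,0],
    [0,0,0,0,0],
    [0,0,0,0,0],
    [0,0,0,0,0],
    [0,0,0,0,0]
  ],
  "newtons": 30
}}

```text
time: 9.42
tool_pos: [0.4816, 0.0969, 0.1206]
tool_rot: [[-0.996, 0.086, 0.002], [0.086, 0.996, 0.001], [-0.002, 0.001, -1.0]]
ft_force: [-1.3, 4.9, 1.7]
finger_gap: 0.015
gripper_force: 29.9
```

Run:
```python
from fit import *
from go import go
ct=[.5955,.1330,-.0879]
o=bot.get_obs();go(*pose(ct,-.088-.062*np.cos(1.0),-.047,.06+.062*np.sin(1.0)),85)
for h in np.arange(1.2,-.01,-.1):print(round(h,1),(-62*np.cos(h)+62*np.cos(1.2)).round(1),(62*np.sin(h)-62*np.sin(1.2)).round(1))
```

```text
t 9.42 p [0.4816 0.0969 0.1206] yd 85.0 gap 0.015 F [-1.3  4.9  1.7] j7 63.8
turn 0.001 dx 0.0113 dy -0.0011 dz 0.0085 (x-axis if unturned: 0.0113 -0.0011 )
1.2 0.0 0.0
1.1 -5.7 -2.5
1.0 -11.0 -5.6
0.9 -16.1 -9.2
0.8 -20.7 -13.3
0.7 -25.0 -17.8
0.6 -28.7 -22.8
0.5 -31.9 -28.1
0.4 -34.6 -33.6
0.3 -36.8 -39.5
0.2 -38.3 -45.5
0.1 -39.2 -51.6
-0.0 -39.5 -57.8
```

>>> {"api": "step_arm", "payload": {
  "targets": [
    [0.0057,0,0.0025,0,0],
    [0.0053,0,0.0031,0,0],
    [0.0051,0,0.0036,0,0],
    [0.0046,0,0.0041,0,0],
    [0.0043,0,0.0045,0,0],
    [0.0037,0,0.005,0,0],
    [0.0032,0,0.0053,0,0],
    [0.0027,0,0.0055,0,0],
    [0.0022,0,0.0059,0,0],
    [0,0,0,0,0]
  ]
}}

```text
time: 10.25
tool_pos: [0.4451, 0.1003, 0.0805]
tool_rot: [[-0.996, 0.086, 0.002], [0.086, 0.996, 0.001], [-0.002, 0.001, -1.0]]
ft_force: [0.3, 6.2, -2.7]
finger_gap: 0.0151
gripper_force: 31.4
```

Run:
```python
from fit import *
from go import go
ct=[.5955,.1330,-.0879]
go(*pose(ct,-.088-.062,-.047,.06),85)
crop(bot.camera('side'),190,130,270,190,9,'s2.png',10)
```

```text
t 10.25 p [0.4451 0.1003 0.0805] yd 85.1 gap 0.0151 F [ 0.3  6.2 -2.7] j7 61.2
turn 0.001 dx 0.0031 dy -0.0012 dz 0.0205 (x-axis if unturned: 0.0031 -0.0012 )
```

>>> {"api": "step_arm", "payload": {
  "targets": [
    [0.0013,0,0.006,0,0],
    [0.0009,0,0.006,0,0],
    [0.0005,0,0.006,0,0],
    [0,0,0.003,0,0],
    [0,0,0,0,0],
    [0,0,0,0,0.4],
    [0,0,0,0,0.4],
    [0,0,-0.005,0,0.4],
    [0,0,-0.025,0,0.4],
    [0,0,-0.025,0,0.4]
  ]
}}

```text
time: 11.13
tool_pos: [0.4411, 0.0993, 0.1146]
tool_rot: [[-0.996, 0.087, -0.002], [0.087, 0.996, -0.001], [0.002, -0.001, -1.0]]
ft_force: [-0.5, -0.8, 0.3]
finger_gap: 0.0338
gripper_force: 0.0
```

>>> {"api": "step_arm", "payload": {
  "targets": [
    [0,0,0,0,0],
    [0,0,0,0,0],
    [0,0,0,0,0],
    [0,0,0,0,0],
    [0,0,0,0,0],
    [0,0,0,0,0],
    [0,0,0,0,0],
    [0,0,0,0,0],
    [0,0,0,0,0],
    [0,0,0,0,0]
  ]
}}

```text
time: 11.97
tool_pos: [0.4416, 0.0996, 0.1139]
tool_rot: [[-0.996, 0.087, -0.0], [0.087, 0.996, -0.0], [0.0, -0.0, -1.0]]
ft_force: [0.1, -0.2, 0.8]
finger_gap: -0.0005
gripper_force: 0.0
```

Run:
```python
from fit import *
from go import go
ct=[.5955,.1330,-.0879]
go(*pose(ct,-.088-.062,-.047,.087),85)
```

```text
t 11.97 p [0.4416 0.0996 0.1139] yd 85.0 gap -0.0005 F [ 0.1 -0.2  0.8] j7 61.6
turn 0.0 dx -0.0003 dy -0.0002 dz 0.0269 (x-axis if unturned: -0.0003 -0.0002 )
```

>>> {"api": "step_arm", "payload": {
  "targets": [
    [0,0,0.01,0,0],
    [0,0,0.006,0,0],
    [0,0,0.004,0,0],
    [0,0,0.002,0,0],
    [0,0,0.002,0,0],
    [0,0,0.001,0,0],
    [0,0,0.001,0,0],
    [0,0,0.001,0,0],
    [0,0,0,0,0],
    [0,0,0,0,0]
  ]
}}

```text
time: 12.8
tool_pos: [0.4416, 0.0997, 0.0871]
tool_rot: [[-0.996, 0.087, -0.0], [0.087, 0.996, -0.0], [0.0, -0.0, -1.0]]
ft_force: [-0.5, -0.2, 1.3]
finger_gap: 0.0001
gripper_force: 0.4
```

>>> {"api": "step_arm", "payload": {
  "targets": [
    [0,0,0.001,0,0],
    [0,0,0,0,0],
    [0,0,0.001,0,0],
    [0,0,0,0,0],
    [0,0,0.001,0,0],
    [0,0,0,0,0],
    [0,0,0,0,0],
    [0,0,0,0,0],
    [0,0,0,0,0],
    [0,0,0,0,0]
  ]
}}

```text
time: 13.63
tool_pos: [0.4418, 0.0998, 0.0853]
tool_rot: [[-0.996, 0.087, 0.001], [0.087, 0.996, 0.0], [-0.001, 0.0, -1.0]]
ft_force: [-11.8, -1.0, 44.7]
finger_gap: 0.0002
gripper_force: 22.7
```

The handle has hit its stop, so I'll back off.

>>> {"api": "step_arm", "payload": {
  "targets": [
    [0,0,-0.004,0,0],
    [0,0,-0.02,0,0],
    [0,0,-0.03,0,0.5],
    [0,0,-0.03,0,1],
    [0,0,-0.03,0,1],
    [0,0,0,0,1],
    [0,0,0,0,1],
    [0,0,0,0,1],
    [0,0,0,0,1],
    [0,0,0,0,1]
  ]
}}

```text
time: 14.47
tool_pos: [0.4413, 0.0995, 0.1971]
tool_rot: [[-0.996, 0.087, -0.002], [0.087, 0.996, -0.001], [0.002, -0.001, -1.0]]
ft_force: [0.1, -1.0, 0.5]
finger_gap: 0.0854
gripper_force: 0.0
```

Run:
```python
from fit import *
from go import go
a=bot.camera('wrist');b=bot.camera('side')
c=np.hstack([cv2.resize(a,(400,300)),cv2.resize(b[140:200,210:290],(400,300),interpolation=2)]);cv2.imwrite('pics/w4.png',c[:,:,::-1])
go(.427+.005-.0025,-.308,.15,90)
```

```text
t 14.57 p [0.4414 0.0996 0.1973] yd 85.0 gap 0.0854 F [ 0.4  0.4 -0.7] j7 62.8
turn -0.087 dx 0.0119 dy -0.4076 dz 0.0473 (x-axis if unturned: -0.0235 -0.4071 )
```

View pics/w4.png

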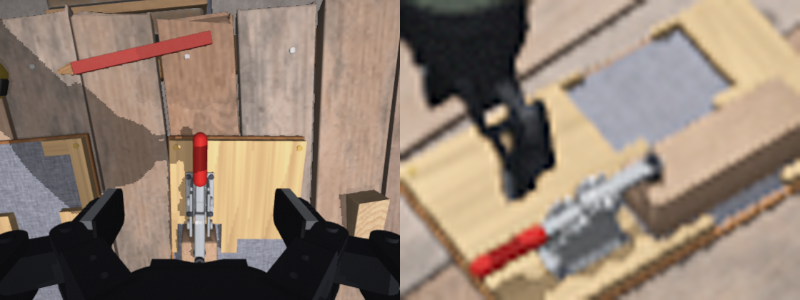

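The clamp is level: the red handle lies along (200,160), and the side view shows the arm flat with its tip on the block. Next, the tape.

>>> {"api": "step_arm", "payload": {
  "targets": [
    [0,0,0,-0.087,1],
    [0.0012,-0.038,0,0,1],
    [0.0012,-0.038,0,0,1],
    [0.0012,-0.038,0,0,1],
    [0.0012,-0.038,0,0,1],
    [0.0012,-0.038,0,0,1],
    [0.0012,-0.038,0,0,1],
    [0.0012,-0.038,0,0,1],
    [0.0012,-0.038,0,0,1],
    [0.0012,-0.038,0,0,1]
  ]
}}

```text
time: 15.4
tool_pos: [0.4304, -0.2442, 0.1976]
tool_rot: [[-1.0, -0.0, -0.001], [-0.0, 1.0, 0.0], [0.001, 0.0, -1.0]]
ft_force: [1.3, 0.4, -0.0]
finger_gap: 0.0853
gripper_force: 0.0
```

>>> {"api": "step_arm", "payload": {
  "targets": [
    [0.0012,-0.038,0,0,1],
    [0,-0.027,0,0,1],
    [0,0,0.01,0,1],
    [0,0,0.01,0,1],
    [0,0,0.01,0,1],
    [0,0,0,0,1],
    [0,0,0,0,1],
    [0,0,0,0,1],
    [0,0,0,0,1],
    [0,0,0,0,1]
  ]
}}

```text
time: 16.23
tool_pos: [0.4301, -0.3072, 0.1685]
tool_rot: [[-1.0, -0.001, 0.001], [-0.001, 1.0, -0.0], [-0.001, -0.0, -1.0]]
ft_force: [-0.9, 0.1, 0.3]
finger_gap: 0.0853
gripper_force: 0.0
```

Run:
```python
from fit import *
from go import go
go(.4295,-.308,.03,90)
w=bot.camera_model('wrist');im=bot.camera('wrist').copy()
T=[.439,-.308,np.pi/2]
for z,c in((.0,(255,0,0)),(.032,(0,0,255))):
  q=np.array([w2p(w,pose(T,a,b,z)) for a,b in((-.03,-.028),(.031,-.028),(.031,.047),(-.03,.047))]).astype(int);cv2.polylines(im,[q],True,c);print(q.tolist())
cv2.imwrite('pics/w5.png',im[:,:,::-1])
```

```text
t 16.23 p [ 0.4301 -0.3072  0.1685] yd 90.0 gap 0.0853 F [-0.9  0.1  0.3] j7 120.5
turn 0.001 dx 0.0006 dy -0.0008 dz 0.1385 (x-axis if unturned: 0.0006 -0.0008 )
[[243, 237], [312, 237], [314, 151], [240, 151]]
[[239, 250], [315, 250], [318, 155], [236, 155]]
```

View pics/w5.png

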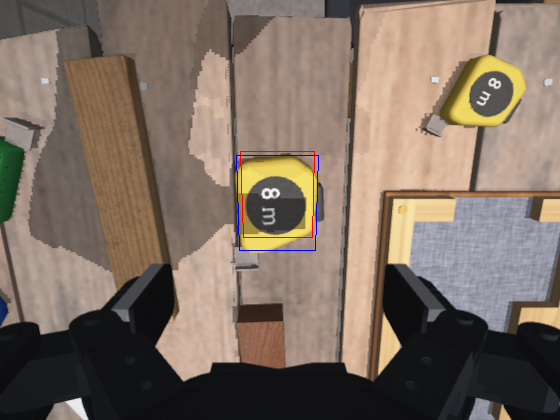

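The tape case fills the predicted box, at (237,155)–(320,252) with the hook at (246,260). It is the larger of the two yellow ones; the small one is at (487,90). Grip it.

>>> {"api": "step_arm", "payload": {
  "targets": [
    [0,0,0.03,0,1],
    [0,0,0.03,0,1],
    [0,0,0.03,0,1],
    [0,0,0.025,0,1],
    [0,0,0.015,0,1],
    [0,0,0.012,0,1],
    [0,0,0,0,1],
    [0,0,0,0,0.4],
    [0,0,0,0,0.4],
    [0,0,0,0,0.4]
  ],
  "newtons": 40
}}

```text
time: 17.12
tool_pos: [0.4303, -0.3078, 0.0275]
tool_rot: [[-1.0, -0.0, 0.002], [-0.0, 1.0, -0.001], [-0.002, -0.001, -1.0]]
ft_force: [-1.5, 0.0, 5.9]
finger_gap: 0.0595
gripper_force: 42.0
```

>>> {"api": "step_arm", "payload": {
  "targets": [
    [0,0,0,0,0.4],
    [0,0,0,0,0.4],
    [0,0,0,0,0.4],
    [0,0,-0.02,0,0.4],
    [0,0,-0.025,0,0.4],
    [0,0,-0.025,0,0.4],
    [0,0,-0.025,0,0.4],
    [0,0,-0.025,0,0.4],
    [0,0,-0.025,0,0.4],
    [0,0,0,0,0.4]
  ]
}}

```text
time: 17.95
tool_pos: [0.4313, -0.3085, 0.1763]
tool_rot: [[-1.0, 0.0, 0.006], [0.0, 1.0, -0.004], [-0.006, -0.004, -1.0]]
ft_force: [1.4, -1.3, -2.2]
finger_gap: 0.0593
gripper_force: 47.0
```

Run:
```python
from fit import *
from go import go
# tool x(=tape +y) towards tray -x : TCP at tray x=42-12
t=pose([.5955,.1330,-.0879],.030,.043,.10);print(t);go(*t,85)
```

```text
[np.float64(0.6291590130805423), np.float64(0.17320038356090506), 0.1]
t 17.95 p [ 0.4313 -0.3085  0.1763] yd 90.0 gap 0.0593 F [ 1.4 -1.3 -2.2] j7 120.5
turn 0.087 dx -0.1551 dy 0.4971 dz 0.0763 (x-axis if unturned: -0.1977 0.4818 )
```

>>> {"api": "step_arm", "payload": {
  "targets": [
    [0,0,0,0.087,0.4],
    [-0.0111,0.0355,0,0,0.4],
    [-0.0111,0.0355,0,0,0.4],
    [-0.0111,0.0355,0,0,0.4],
    [-0.0111,0.0355,0,0,0.4],
    [-0.0111,0.0355,0,0,0.4],
    [-0.0111,0.0355,0,0,0.4],
    [-0.0111,0.0355,0,0,0.4],
    [-0.0111,0.0355,0,0,0.4],
    [-0.0111,0.0355,0,0,0.4]
  ]
}}

```text
time: 18.78
tool_pos: [0.5573, 0.0041, 0.1716]
tool_rot: [[-0.996, 0.087, 0.001], [0.087, 0.996, 0.0], [-0.001, 0.0, -1.0]]
ft_force: [0.7, -0.2, -2.9]
finger_gap: 0.0594
gripper_force: 47.0
```

>>> {"api": "step_arm", "payload": {
  "targets": [
    [-0.0111,0.0355,0,0,0.4],
    [-0.0111,0.0355,0,0,0.4],
    [-0.0111,0.0355,0,0,0.4],
    [-0.0111,0.0355,0,0,0.4],
    [-0.0111,0.0355,0,0,0.4],
    [0,0,0.03,0,0.4],
    [0,0,0.03,0,0.4],
    [0,0,0.015,0,0.4],
    [0,0,0,0,0.4],
    [0,0,0,0,0.4]
  ]
}}

```text
time: 19.62
tool_pos: [0.6275, 0.1741, 0.0961]
tool_rot: [[-0.996, 0.087, -0.001], [0.087, 0.996, -0.0], [0.001, -0.0, -1.0]]
ft_force: [0.5, 0.6, -1.8]
finger_gap: 0.0595
gripper_force: 47.0
```

```bash
python3 go.py .6292 .1732 .036 85
```

```text
t 19.62 p [0.6275 0.1741 0.0961] yd 85.0 gap 0.0595 F [ 0.5  0.6 -1.8] j7 65.5
turn 0.0 dx -0.0018 dy -0.0008 dz 0.0601 (x-axis if unturned: -0.0018 -0.0008 )
```

>>> {"api": "step_arm", "payload": {
  "targets": [
    [-0.0018,-0.0008,0.015,0,0.4],
    [0,0,0.015,0,0.4],
    [0,0,0.01,0,0.4],
    [0,0,0.01,0,0.4],
    [0,0,0.006,0,0.4],
    [0,0,0.003,0,0.4],
    [0,0,0.001,0,0.4],
    [0,0,0,0,0.4],
    [0,0,0,0,0.4],
    [0,0,0,0,0.4]
  ]
}}

```text
time: 20.45
tool_pos: [0.6297, 0.1734, 0.0366]
tool_rot: [[-0.996, 0.087, 0.001], [0.087, 0.996, 0.0], [-0.001, 0.0, -1.0]]
ft_force: [-0.1, 0.1, -3.4]
finger_gap: 0.059
gripper_force: 47.1
```

>>> {"api": "step_arm", "payload": {
  "targets": [
    [0,0,0.001,0,0.4],
    [0,0,0,0,0.4],
    [0,0,0,0,0.83],
    [0,0,0,0,0.83],
    [0,0,0,0,0.83],
    [0,0,-0.015,0,0.83],
    [0,0,-0.025,0,0.83],
    [0,0,-0.03,0,0.83],
    [0,0,-0.03,0,0.83],
    [0,0,-0.03,0,0.83]
  ]
}}

```text
time: 21.28
tool_pos: [0.6293, 0.1732, 0.1676]
tool_rot: [[-0.996, 0.087, 0.001], [0.087, 0.996, 0.0], [-0.001, 0.0, -1.0]]
ft_force: [0.1, -0.5, -0.9]
finger_gap: 0.071
gripper_force: 0.0
```

Run:
```python
from fit import *
from go import go
go(.5296,.4454,.17,77.7)
im=bot.camera('wrist');cv2.imwrite('pics/w6.png',im[:,:,::-1])
w=bot.camera_model('wrist');ct=[.5955,.1330,-.0879]
print([w2p(w,pose(ct,.042+s*.054,.043+t*.038,.02)).astype(int).tolist() for s,t in((1,1),(1,-1),(-1,-1),(-1,1))])
hs=cv2.cvtColor(im,cv2.COLOR_RGB2HSV);k=((hs[...,0]>20)&(hs[...,0]<32)&(hs[...,1]>170)&(hs[...,2]>80)).astype(np.uint8)
n,l,s,c=cv2.connectedComponentsWithStats(k);print([s[i].tolist() for i in range(1,n) if s[i,4]>150])
T=pose(ct,.042,.043,0)[:2]+[ct[2]+np.pi/2]
print('expected case',[w2p(w,pose(T,a,b,.04)).astype(int).tolist() for a,b in((-.03,-.028),(.031,-.028),(.031,.047),(-.03,.047))])
```

```text
t 21.28 p [0.6293 0.1732 0.1676] yd 85.0 gap 0.071 F [ 0.1 -0.5 -0.9] j7 65.7
turn 0.128 dx 0.1554 dy 0.2447 dz -0.0024 (x-axis if unturned: 0.123 0.2625 )
[[320, 270], [232, 270], [227, 143], [324, 144]]
[]
expected case [[238, 251], [315, 251], [318, 155], [235, 155]]
```

>>> {"api": "step_arm", "payload": {
  "targets": [
    [0,0,0,0.064,1],
    [0,0,0,0.064,1],
    [0.0194,0.0306,0,0,1],
    [0.0194,0.0306,0,0,1],
    [0.0194,0.0306,0,0,1],
    [0.0194,0.0306,0,0,1],
    [0.0194,0.0306,0,0,1],
    [0.0194,0.0306,0,0,1],
    [0.0194,0.0306,0,0,1],
    [0.0194,0.0306,0,0,1]
  ]
}}

```text
time: 22.17
tool_pos: [0.5292, 0.4472, 0.1661]
tool_rot: [[-0.977, 0.213, 0.001], [0.213, 0.977, 0.001], [-0.0, 0.001, -1.0]]
ft_force: [0.6, -0.5, 0.9]
finger_gap: 0.0854
gripper_force: 0.0
```

>>> {"api": "step_arm", "payload": {
  "targets": [
    [0,0,0,0,1],
    [0,0,0,0,1],
    [0,0,0,0,1],
    [0,0,0,0,1],
    [0,0,0,0,1],
    [0,0,0,0,1],
    [0,0,0,0,1],
    [0,0,0,0,1],
    [0,0,0,0,1],
    [0,0,0,0,1]
  ]
}}

```text
time: 23.0
tool_pos: [0.53, 0.4455, 0.165]
tool_rot: [[-0.977, 0.213, -0.0], [0.213, 0.977, -0.0], [0.0, -0.0, -1.0]]
ft_force: [0.6, -0.5, 1.3]
finger_gap: 0.0854
gripper_force: 0.0
```

Run:
```python
from fit import *
from go import go
T=[.5296,.4454,np.radians(77.7)]
go(T[0],T[1],.03,77.7)
w=bot.camera_model('wrist');im=bot.camera('wrist').copy()
q=np.array([w2p(w,pose(T,a,b,c)) for a,b,c in rect(.062,.116,.034)]).astype(int);cv2.polylines(im,[q],True,(255,0,0));print(q.tolist())
a=cv2.resize(im,(448,336));b=cv2.resize(cv2.imread('pics/w6.png')[100:320,190:430,::-1],(350,336))
cv2.imwrite('pics/w7.png',np.hstack([a,b])[:,:,::-1])
```

```text
t 23.0 p [0.53   0.4455 0.165 ] yd 77.7 gap 0.0854 F [ 0.6 -0.5  1.3] j7 35.3
turn -0.0 dx 0.0004 dy -0.0002 dz 0.135 (x-axis if unturned: 0.0004 -0.0002 )
[[321, 127], [316, 277], [238, 277], [233, 127]]
```

View pics/w7.png

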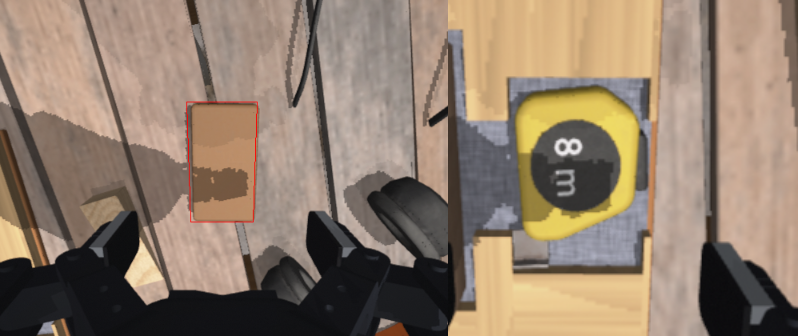

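The cork block matches the outline, at (190,101)–(257,221) in the left panel. The tape lies in its nest, hook included. Grip the cork.

>>> {"api": "step_arm", "payload": {
  "targets": [
    [0,0,0.03,0,1],
    [0,0,0.03,0,1],
    [0,0,0.03,0,1],
    [0,0,0.02,0,1],
    [0,0,0.015,0,1],
    [0,0,0.012,0,1],
    [0,0,0,0,1],
    [0,0,0,0,0.4],
    [0,0,0,0,0.4],
    [0,0,0,0,0.4]
  ]
}}

```text
time: 23.88
tool_pos: [0.5307, 0.4461, 0.0296]
tool_rot: [[-0.977, 0.213, 0.002], [0.213, 0.977, 0.001], [-0.001, 0.002, -1.0]]
ft_force: [1.6, 0.4, 0.0]
finger_gap: 0.0611
gripper_force: 43.8
```

>>> {"api": "step_arm", "payload": {
  "targets": [
    [0,0,0,0,0.4],
    [0,0,0,0,0.4],
    [0,0,0,0,0.4],
    [0,0,-0.02,0,0.4],
    [0,0,-0.025,0,0.4],
    [0,0,-0.025,0.12,0.4],
    [0,0,-0.025,0.12,0.4],
    [0,0,-0.025,0.12,0.4],
    [0,0,-0.025,0.12,0.4],
    [0,0,0,0.12,0.4]
  ]
}}

```text
time: 24.72
tool_pos: [0.5317, 0.447, 0.1792]
tool_rot: [[-0.682, 0.732, 0.005], [0.732, 0.682, 0.006], [0.001, 0.008, -1.0]]
ft_force: [0.6, 0.5, -1.2]
finger_gap: 0.0611
gripper_force: 44.4
```

>>> {"api": "step_arm", "payload": {
  "targets": [
    [0,0,0,0.12,0.4],
    [0,0,0,0.12,0.4],
    [0,0,0,0.12,0.4],
    [0,0,0,0.12,0.4],
    [0,0,0,0.12,0.4],
    [0,0,0,0.12,0.4],
    [0,0,0,0.036,0.4],
    [0,0,0,0,0.4],
    [0,0,0,0,0.4],
    [0,0,0,0,0.4]
  ]
}}

```text
time: 25.55
tool_pos: [0.53, 0.4457, 0.1734]
tool_rot: [[-0.002, 1.0, 0.0], [1.0, 0.002, 0.0], [0.0, 0.0, -1.0]]
ft_force: [0.0, -0.6, -1.3]
finger_gap: 0.0609
gripper_force: 44.3
```

```bash
python3 go.py .4836 -.1298 .1 0
```

```text
t 25.55 p [0.53   0.4457 0.1734] yd 0.1 gap 0.0609 F [ 0.  -0.6 -1.3] j7 -29.2
turn 0.002 dx -0.5755 dy -0.0464 dz 0.0734 (x-axis if unturned: -0.5754 -0.0474 )
```

>>> {"api": "step_arm", "payload": {
  "targets": [
    [-0.036,-0.0029,0,0,0.4],
    [-0.036,-0.0029,0,0,0.4],
    [-0.036,-0.0029,0,0,0.4],
    [-0.036,-0.0029,0,0,0.4],
    [-0.036,-0.0029,0,0,0.4],
    [-0.036,-0.0029,0,0,0.4],
    [-0.036,-0.0029,0,0,0.4],
    [-0.036,-0.0029,0,0,0.4],
    [-0.036,-0.0029,0,0,0.4],
    [-0.036,-0.0029,0,0,0.4]
  ]
}}

```text
time: 26.38
tool_pos: [0.5007, 0.084, 0.1734]
tool_rot: [[-0.002, 1.0, 0.001], [1.0, 0.002, 0.001], [0.001, 0.001, -1.0]]
ft_force: [1.6, -0.4, -0.7]
finger_gap: 0.0614
gripper_force: 44.4
```

>>> {"api": "step_arm", "payload": {
  "targets": [
    [-0.036,-0.0029,0,0,0.4],
    [-0.036,-0.0029,0,0,0.4],
    [-0.036,-0.0029,0,0,0.4],
    [-0.036,-0.0029,0,0,0.4],
    [-0.036,-0.0029,0,0,0.4],
    [-0.036,-0.0029,0,0,0.4],
    [0,0,0,0,0.4],
    [0,0,0,0,0.4],
    [0,0,0,0,0.4],
    [0,0,0,0,0.4]
  ]
}}

```text
time: 27.22
tool_pos: [0.4838, -0.1294, 0.1731]
tool_rot: [[-0.002, 1.0, 0.0], [1.0, 0.002, 0.0], [0.0, 0.0, -1.0]]
ft_force: [-0.2, 0.3, -0.4]
finger_gap: 0.0611
gripper_force: 44.4
```

Run:
```python
from fit import *
from go import go
dt=[.5756,-.1298,.0009]
t=pose(dt,-.092,0,.038);go(*t,0)
w=bot.camera_model('wrist');im=bot.camera('wrist').copy()
for cx,wd,l in((-.092,.078,.134),(.01,.056,.136),(.1,.056,.136)):
  q=np.array([w2p(w,pose(dt,cx+s*wd/2,t*l/2,.02)) for s,t in((1,1),(1,-1),(-1,-1),(-1,1))]).astype(int);cv2.polylines(im,[q],True,(255,0,0));print(q.tolist())
cv2.imwrite('pics/w8.png',im[:,:,::-1])
```

```text
t 27.22 p [ 0.4838 -0.1294  0.1731] yd 0.1 gap 0.0611 F [-0.2  0.3 -0.4] j7 25.5
turn 0.002 dx -0.0005 dy -0.0002 dz 0.1351 (x-axis if unturned: -0.0005 -0.0002 )
[[328, 116], [322, 277], [232, 277], [226, 116]]
[[447, 115], [427, 278], [362, 278], [374, 115]]
[[564, 116], [531, 278], [466, 278], [491, 115]]
```

View pics/w8.png

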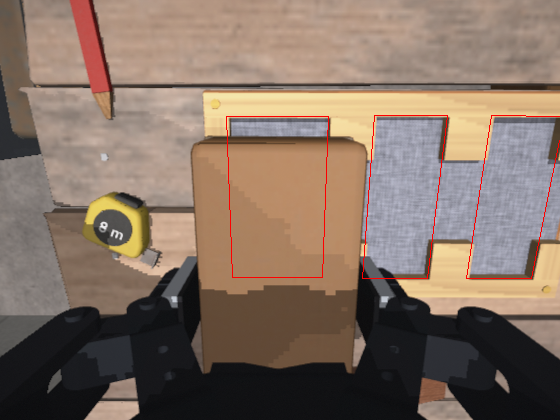

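The nest outlines overlay the trays exactly, with the wide nest at (226,116)–(328,277). Lower the cork.

>>> {"api": "step_arm", "payload": {
  "targets": [
    [-0.0005,0,0.03,0,0.4],
    [0,0,0.03,0,0.4],
    [0,0,0.03,0,0.4],
    [0,0,0.02,0,0.4],
    [0,0,0.01,0,0.4],
    [0,0,0.008,0,0.4],
    [0,0,0.004,0,0.4],
    [0,0,0.002,0,0.4],
    [0,0,0,0,0.4],
    [0,0,0,0,0.4]
  ]
}}

```text
time: 28.1
tool_pos: [0.484, -0.1309, 0.0398]
tool_rot: [[-0.0, 1.0, 0.001], [1.0, 0.0, -0.0], [-0.0, 0.001, -1.0]]
ft_force: [1.1, -0.2, -0.2]
finger_gap: 0.0609
gripper_force: 44.3
```

```bash
python3 go.py .4836 -.1298 .0376 0
```

```text
t 28.1 p [ 0.484  -0.1309  0.0398] yd 0.0 gap 0.0609 F [ 1.1 -0.2 -0.2] j7 32.4
turn 0.0 dx 0.0011 dy -0.0004 dz 0.0022 (x-axis if unturned: 0.0011 -0.0004 )
```

>>> {"api": "step_arm", "payload": {
  "targets": [
    [0,0,0.002,0,0.4],
    [0,0,0,0,0.4],
    [0,0,0,0,1],
    [0,0,0,0,1],
    [0,0,0,0,1],
    [0,0,-0.015,0,1],
    [0,0,-0.025,0,1],
    [0,0,-0.03,0,1],
    [0,0,-0.03,0,1],
    [0,0,-0.03,0,1]
  ]
}}

```text
time: 28.93
tool_pos: [0.4832, -0.1309, 0.1684]
tool_rot: [[0.0, 1.0, -0.0], [1.0, -0.0, -0.0], [-0.0, -0.0, -1.0]]
ft_force: [1.0, 1.3, -0.2]
finger_gap: 0.0854
gripper_force: 0.0
```

>>> {"api": "step_arm", "payload": {
  "targets": [
    [0,0,0,0.12,1],
    [0,0,0,0.12,1],
    [0,0,0,0.12,1],
    [0,0,0,0.12,1],
    [0,0,0,0.12,1],
    [0,0,0,0.12,1],
    [0,0,0,0.12,1],
    [0,0,0,0.12,1],
    [0,0,0,0.12,1],
    [0,0,0,0.12,1]
  ]
}}

```text
time: 29.77
tool_pos: [0.4835, -0.1308, 0.1671]
tool_rot: [[0.934, 0.357, 0.0], [0.357, -0.934, 0.0], [0.0, -0.0, -1.0]]
ft_force: [-0.7, -0.0, 0.4]
finger_gap: 0.0853
gripper_force: 0.0
```

>>> {"api": "step_arm", "payload": {
  "targets": [
    [0,0,0,0.12,1],
    [0,0,0,0.12,1],
    [0,0,0,0.11,1],
    [0,0,0,0,1],
    [0,0,0,0,1],
    [0,0,0,0,1],
    [0,0,0,0,1],
    [0,0,0,0,1],
    [0,0,0,0,1],
    [0,0,0,0,1]
  ]
}}

```text
time: 30.6
tool_pos: [0.4835, -0.131, 0.1671]
tool_rot: [[1.0, 0.021, 0.0], [0.021, -1.0, 0.0], [0.0, -0.0, -1.0]]
ft_force: [-0.1, 0.1, -0.2]
finger_gap: 0.0853
gripper_force: 0.0
```

```bash
python3 go.py .578 -.3202 .15 -89
```

```text
t 30.6 p [ 0.4835 -0.131   0.1671] yd -88.8 gap 0.0853 F [-0.1  0.1 -0.2] j7 -42.4
turn 0.004 dx 0.0912 dy 0.1909 dz 0.0171 (x-axis if unturned: 0.0904 0.1912 )
```

>>> {"api": "step_arm", "payload": {
  "targets": [
    [0.0152,0.0318,0,0,1],
    [0.0152,0.0318,0,0,1],
    [0.0152,0.0318,0,0,1],
    [0.0152,0.0318,0,0,1],
    [0.0152,0.0318,0,0,1],
    [0.0152,0.0318,0,0,1],
    [0,0,0,0,1],
    [0,0,0,0,1],
    [0,0,0,0,1],
    [0,0,0,0,1]
  ]
}}

```text
time: 31.43
tool_pos: [0.5786, -0.3187, 0.1669]
tool_rot: [[1.0, 0.022, -0.0], [0.022, -1.0, 0.001], [-0.0, -0.001, -1.0]]
ft_force: [0.4, -0.1, 0.1]
finger_gap: 0.0855
gripper_force: 0.0
```

Run:
```python
from fit import *
from go import go
go(.578,-.3202,.024,-89)
w=bot.camera_model('wrist');im=bot.camera('wrist').copy();cv2.imwrite('pics/w9.png',im[:,:,::-1])
T=[.5929,-.3199,1.5876];W=[(.02,-.06,.004),(-.02,-.06,.004),(-.02,.06,.03),(.02,.06,.03)]
q=np.array([w2p(w,pose(T,*p)) for p in W]);print(q.astype(int).tolist())
lab=cv2.cvtColor(im,cv2.COLOR_RGB2LAB).astype(int);hs=cv2.cvtColor(im,cv2.COLOR_RGB2HSV).astype(int)
c=q.mean(0).astype(int);print('col',[hs[c[1]+d,c[0]].tolist() for d in(-30,0,30)])
k=((hs[...,0]<13)&(hs[...,1]>95)).astype(np.uint8)
n,l,s,cc=cv2.connectedComponentsWithStats(k);
for i in range(1,n):
  if s[i,4]>400:
    pts=np.argwhere(l==i)[:,::-1].astype(np.int32);print(s[i].tolist(),cv2.boxPoints(cv2.minAreaRect(pts)).astype(int).tolist())
```

```text
t 31.43 p [ 0.5786 -0.3187  0.1669] yd -88.8 gap 0.0855 F [ 0.4 -0.1  0.1] j7 -33.8
turn 0.004 dx -0.0006 dy 0.0015 dz 0.1429 (x-axis if unturned: -0.0006 0.0015 )
[[255, 106], [305, 107], [304, 261], [254, 261]]
col [[10, 127, 166], [10, 120, 108], [10, 120, 160]]
[255, 108, 52, 155, 7607] [[254, 108], [303, 107], [307, 261], [257, 262]]
```

>>> {"api": "step_arm", "payload": {
  "targets": [
    [-0.0006,0.001,0.03,0,1],
    [0,0,0.03,0,1],
    [0,0,0.03,0,1],
    [0,0,0.025,0,1],
    [0,0,0.015,0,1],
    [0,0,0.012,0,1],
    [0,0,0,0,0.2],
    [0,0,0,0,0.2],
    [0,0,0,0,0.2],
    [0,0,0,0,0.2]
  ]
}}

```text
time: 32.32
tool_pos: [0.5788, -0.3211, 0.0265]
tool_rot: [[1.0, 0.021, 0.002], [0.021, -1.0, -0.001], [0.002, 0.001, -1.0]]
ft_force: [-3.0, -0.7, 33.5]
finger_gap: 0.0388
gripper_force: 38.3
```

>>> {"api": "step_arm", "payload": {
  "targets": [
    [0,0,0,0,0.2],
    [0,0,0,0,0.2],
    [0,0,0,0,0.2],
    [0,0,-0.02,0,0.2],
    [0,0,-0.025,0,0.2],
    [0,0,-0.025,-0.12,0.2],
    [0,0,-0.025,-0.12,0.2],
    [0,0,-0.025,-0.12,0.2],
    [0,0,0,-0.12,0.2],
    [0,0,0,-0.12,0.2]
  ]
}}

```text
time: 33.15
tool_pos: [0.5789, -0.3213, 0.1478]
tool_rot: [[0.81, 0.587, 0.004], [0.587, -0.81, -0.002], [0.002, 0.003, -1.0]]
ft_force: [-0.1, -0.5, -1.4]
finger_gap: 0.039
gripper_force: 41.1
```

>>> {"api": "step_arm", "payload": {
  "targets": [
    [0,0,0,-0.12,0.2],
    [0,0,0,-0.12,0.2],
    [0,0,0,-0.12,0.2],
    [0,0,0,-0.12,0.2],
    [0,0,0,-0.12,0.2],
    [0,0,0,-0.12,0.2],
    [0,0,0,-0.12,0.2],
    [0,0,0,-0.11,0.2],
    [0,0,0,0,0.2],
    [0,0,0,0,0.2]
  ]
}}

```text
time: 33.98
tool_pos: [0.5781, -0.3212, 0.1458]
tool_rot: [[0.004, 1.0, 0.001], [1.0, -0.004, -0.0], [-0.0, 0.001, -1.0]]
ft_force: [0.7, 0.8, -0.6]
finger_gap: 0.0387
gripper_force: 41.2
```

```bash
python3 go.py .6756 -.1448 .1 0
```

```text
t 33.98 p [ 0.5781 -0.3212  0.1458] yd -0.2 gap 0.0387 F [ 0.7  0.8 -0.6] j7 39.3
turn -0.004 dx 0.1764 dy 0.0975 dz 0.0458 (x-axis if unturned: 0.1767 0.0968 )
```

>>> {"api": "step_arm", "payload": {
  "targets": [
    [0,0,0,-0.004,0.2],
    [0.0294,0.0162,0,0,0.2],
    [0.0294,0.0162,0,0,0.2],
    [0.0294,0.0162,0,0,0.2],
    [0.0294,0.0162,0,0,0.2],
    [0.0294,0.0162,0,0,0.2],
    [0.0294,0.0162,0,0,0.2],
    [0,0,0,0,0.2],
    [0,0,0,0,0.2],
    [0,0,0,0,0.2]
  ]
}}

```text
time: 34.82
tool_pos: [0.6743, -0.1444, 0.145]
tool_rot: [[-0.002, 1.0, -0.0], [1.0, 0.002, -0.001], [-0.001, -0.0, -1.0]]
ft_force: [0.1, -0.8, 0.5]
finger_gap: 0.0385
gripper_force: 41.2
```

>>> {"api": "step_arm", "payload": {
  "targets": [
    [0,0,0.02,0,0.2],
    [0,0,0.02,0,0.2],
    [0,0,0.02,0,0.2],
    [0,0,0.02,0,0.2],
    [0,0,0.01,0,0.2],
    [0,0,0.01,0,0.2],
    [0,0,0.006,0,0.2],
    [0,0,0,0,0.2],
    [0,0,0,0,0.2],
    [0,0,0,0,0.2]
  ]
}}

```text
time: 35.65
tool_pos: [0.6751, -0.1443, 0.04]
tool_rot: [[-0.004, 1.0, 0.001], [1.0, 0.004, -0.0], [-0.0, 0.001, -1.0]]
ft_force: [-0.6, 0.1, -0.2]
finger_gap: 0.0387
gripper_force: 41.2
```

```bash
python3 go.py .6756 -.1448 .035 0
```

```text
t 35.65 p [ 0.6751 -0.1443  0.04  ] yd 0.2 gap 0.0387 F [-0.6  0.1 -0.2] j7 25.0
turn 0.004 dx -0.0005 dy 0.0005 dz 0.005 (x-axis if unturned: -0.0005 0.0005 )
```

>>> {"api": "step_arm", "payload": {
  "targets": [
    [0,0,0.0045,0,0.2],
    [0,0,0,0,0.2],
    [0,0,0,0,0.75],
    [0,0,0,0,0.75],
    [0,0,0,0,0.75],
    [0,0,-0.015,0,0.75],
    [0,0,-0.025,0,0.75],
    [0,0,-0.03,0,0.75],
    [0,0,-0.03,0,0.75],
    [0,0,-0.03,0,0.75]
  ]
}}

```text
time: 36.48
tool_pos: [0.6744, -0.1441, 0.1671]
tool_rot: [[-0.004, 1.0, 0.0], [1.0, 0.004, -0.0], [-0.0, 0.0, -1.0]]
ft_force: [0.9, -0.6, -0.3]
finger_gap: 0.0639
gripper_force: 0.0
```

>>> {"api": "step_arm", "payload": {
  "targets": [
    [0,0,0,-0.119,1],
    [0,0,0,-0.119,1],
    [0,0,0,-0.119,1],
    [0,0,0,-0.119,1],
    [0,0,0,-0.119,1],
    [0,0,0,-0.119,1],
    [0,0,0,-0.119,1],
    [0,0,0,-0.119,1],
    [0,0,0,-0.119,1],
    [0,0,0,-0.119,1]
  ]
}}

```text
time: 37.32
tool_pos: [0.6746, -0.1443, 0.1658]
tool_rot: [[-0.932, 0.363, 0.001], [0.363, 0.932, -0.001], [-0.001, -0.0, -1.0]]
ft_force: [0.9, -0.1, 0.4]
finger_gap: 0.0853
gripper_force: 0.0
```

>>> {"api": "step_arm", "payload": {
  "targets": [
    [0,0,0,-0.119,1],
    [0,0,0,-0.119,1],
    [0,0,0,-0.119,1],
    [0,0,0,-0.119,1],
    [0,0,0,0,1],
    [0,0,0,0,1],
    [0,0,0,0,1],
    [0,0,0,0,1],
    [0,0,0,0,1],
    [0,0,0,0,1]
  ]
}}

```text
time: 38.15
tool_pos: [0.6746, -0.1439, 0.1645]
tool_rot: [[-0.995, -0.098, -0.0], [-0.098, 0.995, -0.0], [0.0, -0.0, -1.0]]
ft_force: [0.0, -0.5, -0.4]
finger_gap: 0.0855
gripper_force: 0.0
```

```bash
python3 go.py .585 .3197 .165 95.5
```

```text
t 38.15 p [ 0.6746 -0.1439  0.1645] yd 95.6 gap 0.0855 F [ 0.  -0.5 -0.4] j7 101.9
turn 0.002 dx 0.0448 dy 0.47 dz -0.0005 (x-axis if unturned: 0.0437 0.4701 )
```

>>> {"api": "step_arm", "payload": {
  "targets": [
    [0.0034,0.0362,0,0,1],
    [0.0034,0.0362,0,0,1],
    [0.0034,0.0362,0,0,1],
    [0.0034,0.0362,0,0,1],
    [0.0034,0.0362,0,0,1],
    [0.0034,0.0362,0,0,1],
    [0.0034,0.0362,0,0,1],
    [0.0034,0.0362,0,0,1],
    [0.0034,0.0362,0,0,1],
    [0.0034,0.0362,0,0,1]
  ]
}}

```text
time: 38.98
tool_pos: [0.6043, 0.2146, 0.1647]
tool_rot: [[-0.995, -0.098, 0.0], [-0.098, 0.995, -0.0], [-0.0, -0.0, -1.0]]
ft_force: [0.8, 0.2, -0.0]
finger_gap: 0.0854
gripper_force: 0.0
```

>>> {"api": "step_arm", "payload": {
  "targets": [
    [0.0034,0.0362,0,0,1],
    [0.0034,0.0362,0,0,1],
    [0.0034,0.0362,0,0,1],
    [0,0,0,0,1],
    [0,0,0,0,1],
    [0,0,0,0,1],
    [0,0,0,0,1],
    [0,0,0,0,1],
    [0,0,0,0,1],
    [0,0,0,0,1]
  ]
}}

```text
time: 39.82
tool_pos: [0.5843, 0.3192, 0.1646]
tool_rot: [[-0.995, -0.098, 0.0], [-0.098, 0.995, -0.0], [-0.0, -0.0, -1.0]]
ft_force: [0.2, 0.1, 0.6]
finger_gap: 0.0856
gripper_force: 0.0
```

Run:
```python
from fit import *
from go import go
go(.585,.3197,.027,95.5)
w=bot.camera_model('wrist');im=bot.camera('wrist').copy();cv2.imwrite('pics/w10.png',im[:,:,::-1])
T=[.5999,.3211,1.6666];W=[(.02,-.06,.004),(-.02,-.06,.004),(-.02,.06,.03),(.02,.06,.03)]
q=np.array([w2p(w,pose(T,*p)) for p in W]);print(q.astype(int).tolist())
hs=cv2.cvtColor(im,cv2.COLOR_RGB2HSV).astype(int)
c=q.mean(0).astype(int);print('col',[hs[c[1]+d,c[0]].tolist() for d in(-50,-30,0,30,50)])
k=(hs[...,1]>85)&(hs[...,0]>12)&(hs[...,0]<28)
k=cv2.morphologyEx(k.astype(np.uint8),cv2.MORPH_OPEN,np.ones((3,3)))
n,l,s,cc=cv2.connectedComponentsWithStats(k);
for i in range(1,n):
  if s[i,4]>400:
    pts=np.argwhere(l==i)[:,::-1].astype(np.int32);print(s[i].tolist(),cv2.boxPoints(cv2.minAreaRect(pts)).astype(int).tolist())
```

```text
t 39.82 p [0.5843 0.3192 0.1646] yd 95.6 gap 0.0856 F [0.2 0.1 0.6] j7 60.9
turn 0.002 dx -0.0007 dy 0.0005 dz 0.1376 (x-axis if unturned: -0.0007 0.0005 )
[[300, 281], [255, 281], [251, 147], [305, 147]]
col [[16, 79, 222], [19, 67, 239], [16, 80, 146], [17, 84, 225], [17, 71, 229]]
[0, 0, 182, 335, 40096] [[0, 0], [181, 0], [181, 334], [0, 334]]
```

Run:
```python
from h import *
im=cv2.imread('pics/w10.png');hs=cv2.cvtColor(cv2.GaussianBlur(im,(3,3),0),cv2.COLOR_BGR2HSV).astype(int)
print(hs[230,220:340:6,1].tolist(),hs[190,220:340:6,1].tolist());print(hs[120:310:6,278,1].tolist())
for t in(54,60,66):
  k=cv2.morphologyEx(((hs[...,1]>t)&(hs[...,0]>12)&(hs[...,0]<28)).astype(np.uint8),cv2.MORPH_OPEN,np.ones((5,5)))
  k[:,:230]=0;k[:,330:]=0
  n,l,s,cc=cv2.connectedComponentsWithStats(k)
  for i in range(1,n):
    if s[i,4]>800: print(t,s[i].tolist(),cv2.boxPoints(cv2.minAreaRect(np.argwhere(l==i)[:,::-1].astype(np.int32))).astype(int).tolist())
```

```text
[69, 66, 65, 63, 64, 63, 84, 69, 89, 87, 79, 70, 64, 69, 65, 34, 59, 61, 62, 60] [72, 66, 65, 64, 67, 66, 78, 87, 81, 94, 95, 86, 79, 85, 86, 52, 45, 58, 60, 58]
[63, 61, 60, 58, 74, 92, 75, 83, 75, 90, 69, 68, 91, 77, 80, 87, 77, 71, 90, 71, 72, 85, 74, 70, 72, 87, 76, 58, 61, 61, 58, 56]
54 [252, 143, 57, 140, 7138] [[252, 143], [308, 143], [308, 282], [252, 282]]
60 [252, 143, 56, 140, 7107] [[252, 143], [307, 143], [307, 282], [252, 282]]
66 [252, 143, 56, 139, 6767] [[252, 143], [307, 143], [307, 281], [252, 281]]
```

The pale wedge lies where predicted, within about 2 px. Grip it.

>>> {"api": "step_arm", "payload": {
  "targets": [
    [0,0.001,0.03,0,1],
    [0,0,0.03,0,1],
    [0,0,0.03,0,1],
    [0,0,0.025,0,1],
    [0,0,0.015,0,1],
    [0,0,0.007,0,1],
    [0,0,0,0,0.2],
    [0,0,0,0,0.2],
    [0,0,0,0,0.2],
    [0,0,0,0,0.2]
  ]
}}

```text
time: 40.7
tool_pos: [0.5847, 0.3213, 0.0291]
tool_rot: [[-0.995, -0.099, 0.002], [-0.099, 0.995, 0.001], [-0.002, 0.001, -1.0]]
ft_force: [-3.0, 0.8, 37.4]
finger_gap: 0.0387
gripper_force: 34.7
```

>>> {"api": "step_arm", "payload": {
  "targets": [
    [0,0,0,0,0.2],
    [0,0,0,0,0.2],
    [0,0,0,0,0.2],
    [0,0,-0.02,0,0.2],
    [0,0,-0.025,0,0.2],
    [0,0,-0.025,0.119,0.2],
    [0,0,-0.025,0.119,0.2],
    [0,0,-0.025,0.119,0.2],
    [0,0,-0.02,0.119,0.2],
    [0,0,0,0.119,0.2]
  ]
}}

```text
time: 41.53
tool_pos: [0.5857, 0.3219, 0.1731]
tool_rot: [[-0.877, 0.481, 0.006], [0.481, 0.877, 0.004], [-0.003, 0.007, -1.0]]
ft_force: [0.8, 0.1, -1.1]
finger_gap: 0.0389
gripper_force: 41.2
```

>>> {"api": "step_arm", "payload": {
  "targets": [
    [0,0,0,0.119,0.2],
    [0,0,0,0.119,0.2],
    [0,0,0,0.119,0.2],
    [0,0,0,0.119,0.2],
    [0,0,0,0.119,0.2],
    [0,0,0,0.119,0.2],
    [0,0,0,0.119,0.2],
    [0,0,0,0.119,0.2],
    [0,0,0,0.119,0.2],
    [0,0,0,0,0.2]
  ]
}}

```text
time: 42.37
tool_pos: [0.5839, 0.3214, 0.1683]
tool_rot: [[0.002, 1.0, 0.001], [1.0, -0.002, 0.001], [0.001, 0.001, -1.0]]
ft_force: [-0.1, -0.9, -1.0]
finger_gap: 0.0392
gripper_force: 41.1
```

```bash
python3 go.py .5856 -.1148 .1 0
```

```text
t 42.37 p [0.5839 0.3214 0.1683] yd -0.1 gap 0.0392 F [-0.1 -0.9 -1. ] j7 -18.1
turn -0.002 dx -0.4362 dy 0.0017 dz 0.0683 (x-axis if unturned: -0.4362 0.0025 )
```

>>> {"api": "step_arm", "payload": {
  "targets": [
    [-0.0363,0.0001,0,0,0.2],
    [-0.0363,0.0001,0,0,0.2],
    [-0.0363,0.0001,0,0,0.2],
    [-0.0363,0.0001,0,0,0.2],
    [-0.0363,0.0001,0,0,0.2],
    [-0.0363,0.0001,0,0,0.2],
    [-0.0363,0.0001,0,0,0.2],
    [-0.0363,0.0001,0,0,0.2],
    [-0.0363,0.0001,0,0,0.2],
    [-0.0363,0.0001,0,0,0.2]
  ]
}}

```text
time: 43.2
tool_pos: [0.5863, -0.0437, 0.1683]
tool_rot: [[-0.009, 1.0, 0.001], [1.0, 0.009, 0.0], [0.0, 0.001, -1.0]]
ft_force: [1.6, -0.7, -0.8]
finger_gap: 0.0389
gripper_force: 41.2
```

>>> {"api": "step_arm", "payload": {
  "targets": [
    [-0.0363,0.0001,0,0,0.2],
    [-0.0363,0.0001,0,0,0.2],
    [0,0,0.02,0,0.2],
    [0,0,0.03,0,0.2],
    [0,0,0.02,0,0.2],
    [0,0,0,0,0.2],
    [0,0,0,0,0.2],
    [0,0,0,0,0.2],
    [0,0,0,0,0.2],
    [0,0,0,0,0.2]
  ]
}}

```text
time: 44.03
tool_pos: [0.5876, -0.1146, 0.0989]
tool_rot: [[-0.005, 1.0, 0.002], [1.0, 0.005, -0.0], [-0.0, 0.002, -1.0]]
ft_force: [0.1, -0.6, -0.7]
finger_gap: 0.0389
gripper_force: 41.1
```

```bash
python3 go.py .5856 -.1148 .0372 0
```

```text
t 44.03 p [ 0.5876 -0.1146  0.0989] yd 0.3 gap 0.0389 F [ 0.1 -0.6 -0.7] j7 23.8
turn 0.005 dx -0.0002 dy -0.002 dz 0.0617 (x-axis if unturned: -0.0002 -0.002 )
```

>>> {"api": "step_arm", "payload": {
  "targets": [
    [0,-0.002,0.02,0.005,0.2],
    [0,0,0.015,0,0.2],
    [0,0,0.01,0,0.2],
    [0,0,0.008,0,0.2],
    [0,0,0.005,0,0.2],
    [0,0,0.003,0,0.2],
    [0,0,0,0,0.2],
    [0,0,0,0,0.2],
    [0,0,0,0,0.7],
    [0,0,0,0,0.7]
  ]
}}

```text
time: 44.87
tool_pos: [0.5851, -0.1147, 0.0368]
tool_rot: [[0.001, 1.0, 0.001], [1.0, -0.001, -0.0], [-0.0, 0.001, -1.0]]
ft_force: [0.4, -0.2, -0.3]
finger_gap: 0.0595
gripper_force: 0.0
```

>>> {"api": "step_arm", "payload": {
  "targets": [
    [0,0,0,0,0.7],
    [0,0,-0.015,0,0.7],
    [0,0,-0.025,0,0.7],
    [0,0,-0.035,0,0.7],
    [0,0,-0.035,0,0.7],
    [0,0,-0.035,0,0.7],
    [0,0,-0.035,0,0.7],
    [0,-0.03,-0.03,0,0.7],
    [0,-0.04,-0.03,0,0.7],
    [0,-0.04,0,0,0.7]
  ]
}}

```text
time: 45.7
tool_pos: [0.4829, -0.1152, 0.2745]
tool_rot: [[0.001, 1.0, 0.006], [1.0, -0.001, -0.0], [-0.0, 0.006, -1.0]]
ft_force: [0.6, -0.6, 0.2]
finger_gap: 0.0598
gripper_force: 0.0
```

>>> {"api": "step_arm", "payload": {
  "targets": [
    [-0.03,-0.03,0,0,0.7],
    [-0.04,-0.01,0,0,0.7],
    [-0.04,0,0,0,0.7],
    [-0.04,0,0,0,0.7],
    [-0.04,0,0,0,0.7],
    [0,0,0,0,0.7],
    [0,0,0,0,0.7],
    [0,0,0,0,0.7],
    [0,0,0,0,0.7],
    [0,0,0,0,0.7]
  ]
}}

```text
time: 46.53
tool_pos: [0.4428, -0.3028, 0.271]
tool_rot: [[-0.001, 1.0, 0.0], [1.0, 0.001, 0.0], [0.0, 0.0, -1.0]]
ft_force: [-1.1, 0.2, 1.0]
finger_gap: 0.0597
gripper_force: 0.0
```

Run:
```python
from h import *
a=bot.camera('top');b=bot.camera('side')
f=cv2.resize(a[130:250,190:350],(400,300),interpolation=2);g=cv2.resize(b[100:265,190:360],(390,378),interpolation=2)
c=np.zeros((378,790,3),np.uint8);c[:300,:400]=f;c[:,400:]=g;cv2.imwrite('pics/fin.png',c[:,:,::-1]);o=bot.get_obs();print(o['time'],o['tool_pos'])
```

```text
46.6333 [ 0.44275658 -0.30307491  0.27109027]
```

View pics/fin.png

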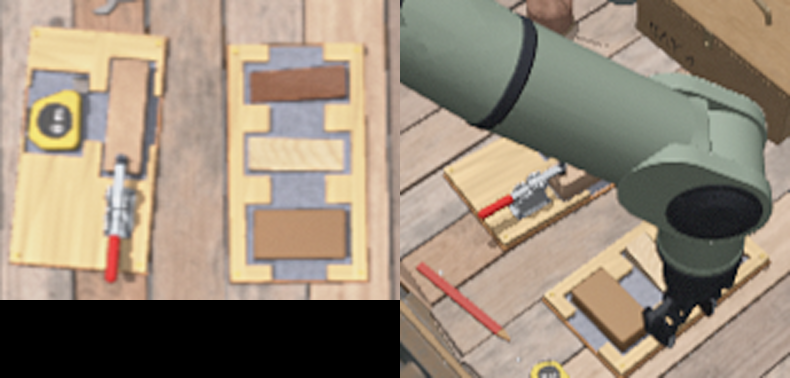

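Run:
```python
from fit import *
im=bot.camera('top');hs=cv2.cvtColor(im,cv2.COLOR_RGB2HSV).astype(int);dt=[.5756,-.1298,.0009]
k=((hs[...,0]<11)&(hs[...,1]>100)&(hs[...,2]<190)).astype(np.uint8);k[:, :283]=0;k[:,335:]=0;k[:150]=0;k[178:]=0
print(np.round(cv2.boxPoints(cv2.minAreaRect(np.argwhere(k)[:,::-1].astype(np.int32))),1).tolist(),k.sum())
# yaw -> wedge +y (thick) toward world -y : yaw pi ; flat on floor z=8mm (top bias: tray x .5706)
for n,T in(('wedge',[.6706,-.1298,np.pi+.0009]),):
  print(n,[w2p(m,pose(T,*p)).round(1).tolist() for p in((.02,-.06,.012),(-.02,-.06,.012),(-.02,.06,.038),(.02,.06,.038))])
```

```text
[[290.3999938964844, 159.10000610351562], [326.3999938964844, 156.8000030517578], [327.1000061035156, 168.0], [291.1000061035156, 170.3000030517578]] 396
wedge [[289.6, 170.3], [289.5, 157.9], [327.8, 155.8], [328.1, 168.5]]
```

The dark wedge matches the flat-lying prediction to within 1 px. Hand in.

```bash
python3 -c "
from station import bot
print(bot.sign_off())"
```

```text
the job is handed in; nothing more can be done
None
```

I made up both trays and handed the job in at about 47 s of robot time: the block is clamped with the tape beside it, and the cork block and both wedges are in their nests. One reading was high: pressing the clamp handle to its stop reached about 45 N with the fingertips. The hand-in returned no verdict.

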